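# Set out the hand-brew station around the scale

### The arm

A 6-joint arm with a two-finger parallel gripper is mounted at the origin on the work surface. World frame = base frame: x ahead of the robot, y to its left, z up, the work surface at z = 0. Lengths are in m, angles in rad, forces in N, time in s.
With the tool pointing down it reaches from about 0.225 to 0.875 m from the base axis. Payload 3.4 kg.
Tool frame: the origin (TCP) lies between the finger pads; the fingertips stand 11 mm ahead of it and the grasp point (between the pads) lies 8 mm behind it; z points along the fingers, y is the direction in which the jaws open and shut (so a half turn about z gives the same grasp; the last joint's range is limited). The gripper opens to 85 mm and grips with 20 to 120 N. Pads are 22 mm wide; open, the fingers measure 114 mm over their backs; the gripper's body (76 mm by 85 mm) begins 54 mm behind the grasp point. The pads swing forward as they close: fully open they stand 13 mm farther back than shut.
Start: joints at [1.003, 0.276, 1.505, -0, 1.361, -0.121], TCP at [0.248, 0.519, 0.242] pointing down, gripper open.
Joint ranges: [-2.89, 2.89], [-0.75, 2.08], [0.22, 2.7], [-1.18, 4.32], [0.11, 2.71], [-2.7, 2.7]. Speed limits (rad/s): [2.57, 2.57, 3.14, 3.14, 3.14, 3.14].

### API

Orientations are given as a unit quaternion [w, x, y, z].
In Python, from rig import manip gives the robot as it stands. The module is installed in compiled form; this text tells all that it offers.
- The arm moves only by the tool move_arm, never from a script. Its argument "series" is a list that holds one entry, the list of rows, each a list of 7 numbers: the shift along the world's x, y, z in m, then the turn, a rotation vector about the world's x, y, z in rad, then the finger opening in m, from 0 to 0.0854. A call has 1 to 20 rows; each row shifts and turns the commanded pose from where the row before left it; what a row does not reach is not made up. A row lasts 1/12 s, in which the tool goes at most 41.7 mm and 7.16 degrees, less where a joint would pass 70% of its speed; a pose out of reach is approached as far as the arm can. A call with a gripper value outside its range is refused whole. The fingers move at their own pace and stop on an object; "newtons" is the grip in N (left out, the last holds). Time passes only in rows, so rows that do not move let the fingers close. It gives the time, the measured TCP pose, the force and the opening at its end, in the units of the state.
- manip.get_state(): the state, without advancing time (a new reading comes with each control period).
- manip.get_image(name): name is "scene" or "top" or "wrist"; returns a dict with "color" (400x640x3 uint8, red, green, blue), "fx", "fy", "cx", "cy" (pixels), "R" (3x3) and "t" (3): a world point X has camera coordinates R X + t; the wrist camera has in their place "tool_from_camera" (4x4, takes a point from camera to tool coordinates, whose origin is the TCP and whose axes are the flange's). Camera axes: x right, y down, z forward; pixel columns grow to the right and rows downward; lengths in m; the calibration is good to about 2 mm. A picture is of the moment at which its call begins: read the wrist's pose just before it. There is no depth.
- manip.sign_off(): hands the job in, once; it reports no verdict.
The state is a dict: "clock": time; "qpos": joint angles; "qd": joint speeds; "effort": joint torques, N m; "position": TCP position; "ee_rot": TCP orientation; "contact_force": force on the tool from outside, world axes, zero at the start; "moment": the same for the moment, N m; "width": finger opening in m.
Only numpy, scipy, OpenCV 4.12 (cv2) and the standard library are available. Lean on these libraries where they do the work, as an engineer would, in place of code of your own. Each camera call takes 0.05 s, during which the arm holds its last target.

### The job

Set out the coffee station around the black scale: stand the blue pitcher in the middle of the scale's weighing plate, the metal tin to the left of the scale, the brown spice shaker to its right and the amber jar behind it, and close the tin with its wooden lid. Left, right and behind are as seen by someone who has the scale's display nearest to them; each of the three stands upright on the counter, centred on its side of the scale with a gap of about 3 cm. Leave the white mug, the stack of paper cups and the spoon where they are.

Things in the scene. Friction and masses are not known exactly. Their poses are not given: they have to be found in the camera images.
- scale: Flat black coffee scale, fixed, facing any way. Origin at counter height under the centre of its dark square weighing plate (108 mm, top 24 mm up; black case around it 18 mm high). Pale green display strip and two white buttons along its front edge (-x). Case spans -85 mm (front) to +60 mm (back) in x, 60 mm each way in y. Its +x is behind, +y left, -y right.
- pitcher_center (a point): Small dark-blue open pitcher, 62 mm across, 80 mm high, straight upright 3 mm wall. The point is on its axis, half-way up (40 mm above its underside); z up. Its loop handle sticks out on its +y to 59 mm from the axis, and a small pouring lip on -y to 40 mm at the top. Grip it across its x, clear of the handle.
- tin_center (a point): Round bare-metal tin, open at the top, 60 mm across, 90 mm high, 3 mm wall (mouth 54 mm). The point is on its axis, half-way up (45 mm above its underside); z up. Standing left of the scale with a 30 mm gap its axis is 120 mm from the scale's origin.
- lid_knob (a point): Tin's lid: light wood disc 64 mm across, 8 mm thick; dark knob on it 22 mm across, 30 mm tall; black plug under it 46 mm across, 7 mm deep, on which it stands. Point: on its axis at the middle of the knob, 15 mm above the disc's top, 30 mm above the plug's underside; z up. Seated (plug in the mouth, disc on the rim), it is 68 mm above the tin's centre point.
- shaker_center (a point): Spice shaker, brown body with a domed steel top with holes, 44 mm across (45 mm at the steel collar, 66 to 76 mm up), 86 mm high. The point is on its axis, half-way up (43 mm above its underside); z up. Standing right of the scale with a 30 mm gap its axis is 112 mm from the scale's origin.
- jar_center (a point): Amber glass jar with a pale label and a yellow lid, 56 mm across up to 66 mm high, lid 53 mm across, 88 mm high in all. The point is on its axis, half-way up (44 mm above its underside); z up. Standing behind the scale with a 30 mm gap its axis is 118 mm from the scale's origin.
- mug: Bystander, not to be disturbed: white ceramic mug, 76 mm across, 75 mm high, handle on its +y. Origin under its centre. It stands among the things to be moved.
- cups: Bystander, not to be disturbed: stack of white paper cups, 82 mm across, 123 mm high. Origin under its centre.
- spoon: Bystander, not to be disturbed: metal spoon 160 mm long, about 40 mm wide, lying on the counter along its own x. Origin under its middle, on the counter.
Not all that is in view belongs to the job. Leave any green look-alike of the part that bears pitcher_center alone.

How it is judged:
By the outcome, as a careful person would: the job done as asked, in the order asked, and still so for the second after the job is handed in, with the robot touching nothing.
It also fails if it takes over 128 s, if anything falls off the work surface, if the arm or the gripper's body presses on something with over 40 N, if the wrist force passes 120 N, or if a joint passes its speed limit or range.

## Working session

There is one attempt and no reset: what is moved stays moved. The work goes in short steps, Python scripts to look and compute and a tool call to move; the robot and the scene stay as the last step left them, time stands still between calls to the robot, and variables do not carry over. Pictures are saved under pics/ and viewed, and the job is handed in when it is done.

Besides the shell and the picture viewer there is one more tool, called after ">>>" as name(argument=value, ...), one argument or row to a line, values as JSON. move_arm: Moves the arm, as the interface text tells. Its arguments: {"type":"object","properties":{"series":{"type":"array"},"newtons":{"type":"number"}},"required":["series"]}

```bash
mkdir -p pics; python3 - <<'E'
from rig import manip
import cv2,numpy as np
s=manip.get_state()
for k in s: print(k,np.round(s[k],4))
for n in ["scene","top","wrist"]:
    d=manip.get_image(n)
    cv2.imwrite(f"pics/a_{n}.png",d["color"][:,:,::-1])
    print(n,{k:np.round(d[k],4).tolist() for k in d if k!="color"})
E
```

```text
clock 0.0
qpos [ 1.003   0.2766  1.5062 -0.      1.3607 -0.121 ]
qd [-0.0005 -0.0007 -0.0028  0.0002 -0.0001 -0.0012]
effort [ 9.00000e-04 -4.16763e+01 -2.45802e+01 -3.00000e-04  1.11000e-02
  0.00000e+00]
position [0.2482 0.5181 0.2414]
ee_rot [-3.000e-04  2.216e-01  9.751e-01 -9.000e-04]
contact_force [-1.0839 -0.3929 -0.7673]
moment [-0.011   0.0402 -0.0178]
width 0.0853
scene {'fx': 395.7567, 'fy': 395.7567, 'cx': 321.2639, 'cy': 199.8682, 'R': [[-0.0643, 0.9979, -0.0021], [0.8662, 0.0548, -0.4966], [-0.4955, -0.0338, -0.868]], 't': [-0.0107, -0.489, 1.6146]}
top {'fx': 403.1732, 'fy': 403.1732, 'cx': 313.0919, 'cy': 198.7867, 'R': [[-0.0265, -0.9996, -0.0001], [-0.9919, 0.0263, -0.124], [0.124, -0.0032, -0.9923]], 't': [0.0651, 0.5904, 1.2075]}
wrist {'fx': 349.2536, 'fy': 349.2536, 'cx': 316.3498, 'cy': 198.816, 'tool_from_camera': [[0.0015, -0.9659, -0.259, 0.0653], [1.0, 0.0015, -0.0, -0.0002], [0.0004, -0.259, 0.9659, -0.1313], [0.0, 0.0, 0.0, 1.0]]}
```

View pics/a_scene.png

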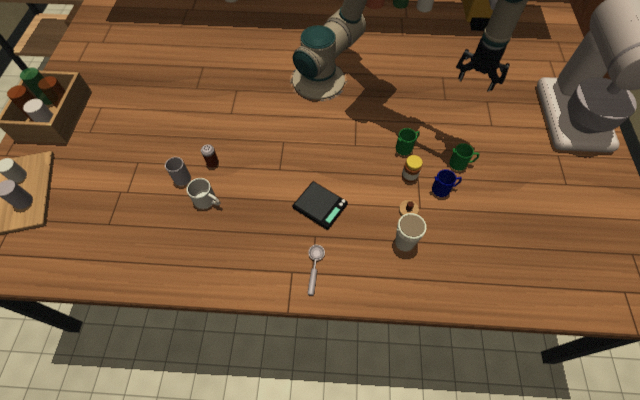

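View pics/a_top.png

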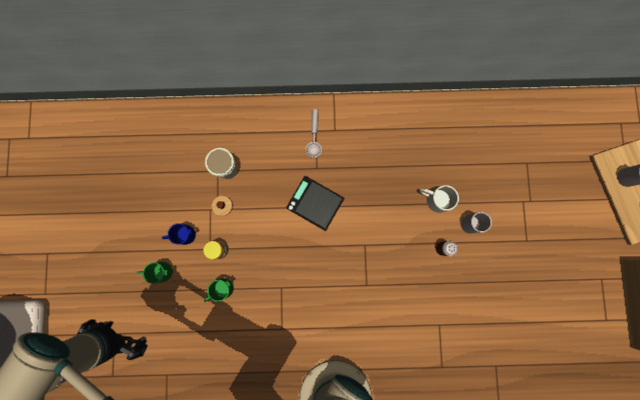

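View pics/a_wrist.png

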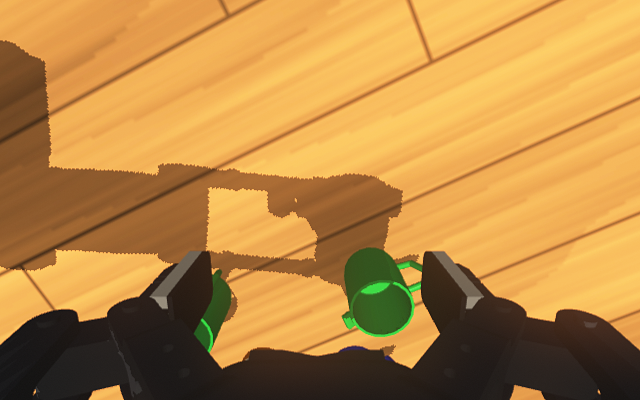

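```bash
python3 - <<'E'
import cv2,numpy as np
a=cv2.imread("pics/a_top.png"); b=cv2.imread("pics/a_scene.png")
cv2.imwrite("pics/b1.png",cv2.resize(a[130:310,130:370],None,fx=3.3,fy=3.3,interpolation=cv2.INTER_CUBIC))
cv2.imwrite("pics/b2.png",cv2.resize(a[170:270,400:510],None,fx=5,fy=5,interpolation=cv2.INTER_CUBIC))
cv2.imwrite("pics/b3.png",cv2.resize(b[110:260,285:495],None,fx=3.8,fy=3.8,interpolation=cv2.INTER_CUBIC))
cv2.imwrite("pics/b4.png",cv2.resize(b[130:230,150:260],None,fx=5,fy=5,interpolation=cv2.INTER_CUBIC))
E
```

```text
(no output)
```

View pics/b1.png

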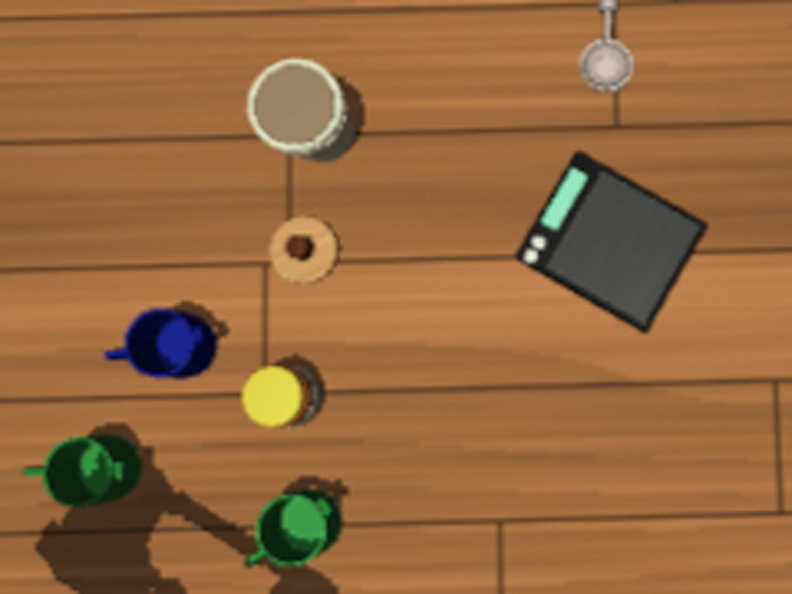

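View pics/b2.png

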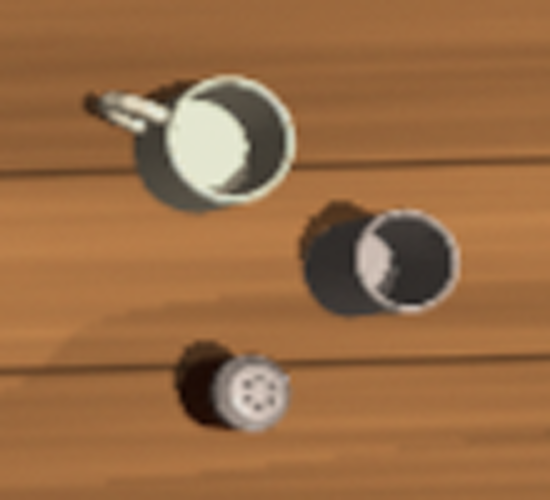

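View pics/b3.png

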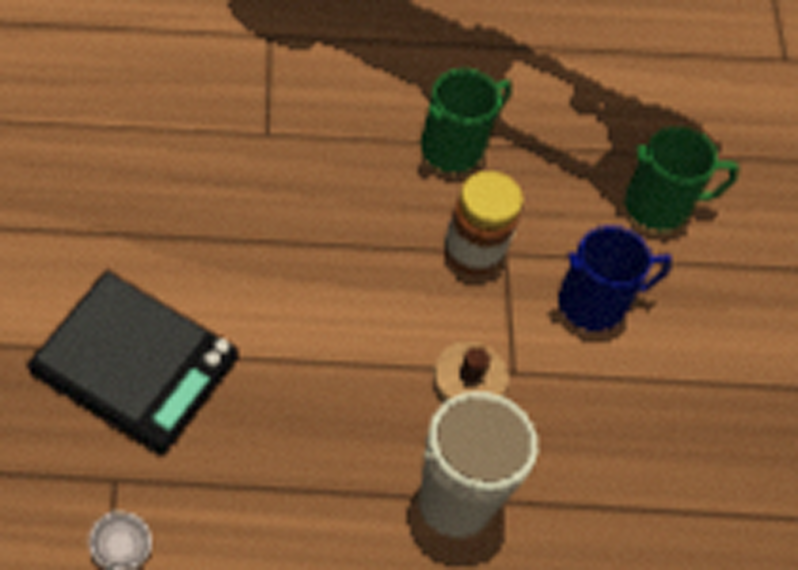

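View pics/b4.png

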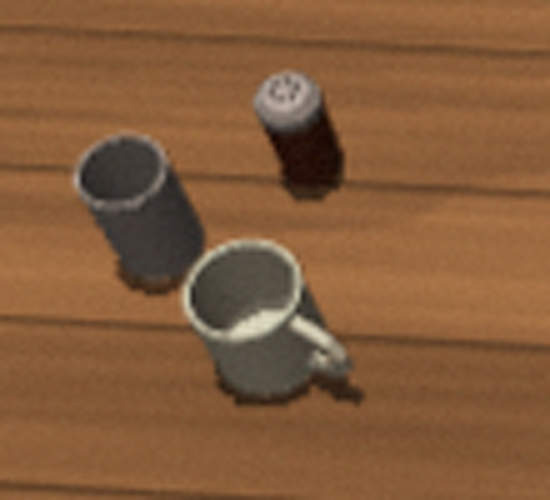

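```bash
cat > h.py <<'E'
from rig import manip
import cv2,numpy as np
from scipy.spatial.transform import Rotation as Ro
def cam(n):
    s=manip.get_state(); d=manip.get_image(n)
    if n=="wrist":
        q=np.array(s["ee_rot"]); Rt=Ro.from_quat([q[1],q[2],q[3],q[0]]).as_matrix()
        T=np.array(d["tool_from_camera"]); Rw=Rt@T[:3,:3]; c=Rt@T[:3,3]+np.array(s["position"])
        d["R"]=Rw.T; d["t"]=-Rw.T@c
    d["R"]=np.array(d["R"]);d["t"]=np.array(d["t"])
    return d
def ray(d,uv):
    uv=np.atleast_2d(np.asarray(uv,float))
    v=np.c_[(uv[:,0]-d["cx"])/d["fx"],(uv[:,1]-d["cy"])/d["fy"],np.ones(len(uv))]@d["R"]
    return -d["R"].T@d["t"],v
def onz(d,uv,z):
    c,v=ray(d,uv); return (c+v*((z-c[2])/v[:,2])[:,None])[:,:2]
def proj(d,X):
    p=np.atleast_2d(X)@d["R"].T+d["t"]
    return np.c_[p[:,0]/p[:,2]*d["fx"]+d["cx"],p[:,1]/p[:,2]*d["fy"]+d["cy"]]
def blobs(mask,mn=15):
    n,l,st,ce=cv2.connectedComponentsWithStats(mask.astype(np.uint8))
    return [(l==i,st[i],ce[i]) for i in range(1,n) if st[i,4]>=mn]
def save(d,n,crop=None,f=1):
    im=d["color"][:,:,::-1]
    if crop: x0,y0,x1,y1=crop; im=im[y0:y1,x0:x1]
    cv2.imwrite("pics/"+n,cv2.resize(im,None,fx=f,fy=f,interpolation=cv2.INTER_CUBIC))
def circ(pts):
    p=np.asarray(pts,float);A=np.c_[2*p,np.ones(len(p))]
    s=np.linalg.lstsq(A,(p**2).sum(1),rcond=None)[0]
    return s[:2],np.sqrt(s[2]+s[0]**2+s[1]**2)
E
python3 - <<'E'
from h import *
for n in ["top","scene"]:
    d=cam(n); hsv=cv2.cvtColor(d["color"],cv2.COLOR_RGB2HSV); H,S,V=[hsv[:,:,i].astype(int) for i in range(3)]
    print(n,"cam at",np.round(-d["R"].T@d["t"],3))
    def show(name,m,z,box):
        k=np.zeros_like(m); x0,y0,x1,y1=box; k[y0:y1,x0:x1]=m[y0:y1,x0:x1]
        for b,st,c in blobs(k):
            ct=max(cv2.findContours(b.astype(np.uint8),0,1)[0],key=len)[:,0]
            h=cv2.convexHull(ct)[:,0]; P=onz(d,h,z)
            (cc,r)=cv2.minEnclosingCircle((P*1000).astype(np.float32))
            print(name,st.tolist(),"cen",np.round(c,1),"cen@z",np.round(onz(d,c,z)[0],4),"mec",np.round(cc,1),round(r,1))
    T=n=="top"
    show("yellow",(H>22)&(H<34)&(S>150)&(V>120),.088,(190,230,240,270) if T else (395,145,435,190))
    show("blue",(H>110)&(H<130)&(S>150),.08,(140,210,210,260) if T else (420,160,480,205))
    show("green strip",(H>65)&(H<90)&(S>60)&(V>150),.02,(270,170,350,240) if T else (290,180,350,230))
    show("dark scale",(V<90)&(S<80),.018,(270,165,350,240) if T else (285,175,355,235))
    show("shaker",(S<60)&(V>100),.08,(430,235,465,262) if T else (198,140,222,170))
    show("woodlid",(S<160)&(V>185)&(H<22),.015,(205,190,240,220) if T else (390,195,430,215))
E
```

```text
top cam at [0.438 0.053 1.271]
yellow [203, 241, 19, 18, 258] cen [212.  249.7] cen@z [0.444  0.3477] mec [444.1 347.9] 26.3
blue [162, 224, 33, 20, 452] cen [180.5 234. ] cen@z [0.4924 0.4429] mec [489.3 449.9] 47.4
green strip [294, 181, 14, 18, 107] cen [300.7 189.7] cen@z [0.6239 0.0876] mec [623.4  87.4] 29.8
dark scale [287, 177, 57, 53, 1471] cen [316.6 204. ] cen@z [0.5776 0.0389] mec [581.3  43.7] 89.0
shaker [443, 242, 15, 14, 161] cen [449.8 248.2] cen@z [ 0.4298 -0.3474] mec [ 429.7 -349.1] 22.0
woodlid [212, 196, 19, 20, 230] cen [221.2 205.6] cen@z [0.5807 0.3378] mec [580.7 338.7] 31.7
scene cam at [1.223 0.092 1.159]
yellow [407, 155, 15, 14, 154] cen [413.8 161.5] cen@z [0.4469 0.3456] mec [446.8 344.5] 26.7
blue [432, 170, 29, 27, 462] cen [443.9 182.7] cen@z [0.5186 0.4396] mec [522. 445.] 54.2
green strip [326, 207, 14, 16, 79] cen [332.2 214.5] cen@z [0.6253 0.0867] mec [624.8  87.3] 29.9
dark scale [293, 182, 54, 47, 1198] cen [318.1 203.5] cen@z [0.5864 0.038 ] mec [588.8  42.2] 89.5
shaker [201, 145, 13, 10, 100] cen [206.8 149.4] cen@z [ 0.4351 -0.3497] mec [ 434.8 -349.4] 21.1
woodlid [400, 204, 18, 11, 60] cen [407. 210.] cen@z [0.5906 0.3304] mec [583.5 335.6] 28.2
```

The crops show blue pitcher (the only blue one, top ≈(180,234)), green look-alikes at top (157,272) and (220,290), the lid (221,206), jar (212,250), tin (478,222), shaker (450,248), mug (443,198), and the scale (316,204) with its display toward the upper left. The two views agree within 3 mm or so. Going over the pitcher for a wrist look.

>>> move_arm(
  series=[
    [[0.03, -0.01, 0, 0, 0, -0.115, 0.085], [0.03, -0.01, 0, 0, 0, -0.115, 0.085], [0.03, -0.01, 0, 0, 0, -0.115, 0.085], [0.03, -0.01, 0, 0, 0, -0.115, 0.085], [0.03, -0.01, 0, 0, 0, -0.115, 0.085], [0.03, -0.01, 0, 0, 0, -0.115, 0.085], [0.03, -0.01, 0, 0, 0, -0.115, 0.085], [0.03, -0.005, 0, 0, 0, -0.115, 0.085], [0, 0, 0, 0, 0, 0, 0.085], [0, 0, 0, 0, 0, 0, 0.085]],
  ],
)

```text
clock: 1.08
position: [0.4899, 0.4428, 0.2414]
ee_rot: [-0.0, 0.632, 0.775, -0.001]
contact_force: [-0.3, -0.3, -0.1]
width: 0.0851
```

```bash
python3 - <<'E'
from h import *
s=manip.get_state(); d=cam("wrist"); save(d,"c1.png"); print(s["clock"],np.round(s["position"],4),np.round(s["ee_rot"],4),np.round(s["qpos"],2))
hsv=cv2.cvtColor(d["color"],cv2.COLOR_RGB2HSV); H,S,V=[hsv[:,:,i].astype(int) for i in range(3)]
for b,st,c in blobs((H>110)&(H<130)&(S>120),200): print(st,c,onz(d,c,.08))
# scale
t=cam("top"); hs=cv2.cvtColor(t["color"],cv2.COLOR_RGB2HSV).astype(int)
m=np.zeros((400,640),bool); m[165:240,270:350]=((hs[...,2]<90)&(hs[...,1]<110))[165:240,270:350]
for b,st,c in blobs(m,500):
    h=cv2.convexHull(cv2.findContours(b.astype(np.uint8),0,1)[0][0])[:,0]
    r=cv2.minAreaRect((onz(t,h,.018)*1000).astype(np.float32)); print(r)
    print(cv2.boxPoints(r))
E
```

```text
1.0833 [0.4899 0.4428 0.2414] [-2.000e-04  6.321e-01  7.749e-01 -5.000e-04] [0.63 0.41 1.31 0.   1.43 0.43]
[ 290  112   72  106 2456] [325.03053746 163.60789902] [[0.49341126 0.46129739]]
((581.8493041992188, 44.22383117675781), (141.54995727539062, 116.99768829345703), 58.70957946777344)
[[495.10052   14.126286]
 [595.0804   -46.639526]
 [668.5981    74.32138 ]
 [568.6182   135.08719 ]]
```

View pics/c1.png

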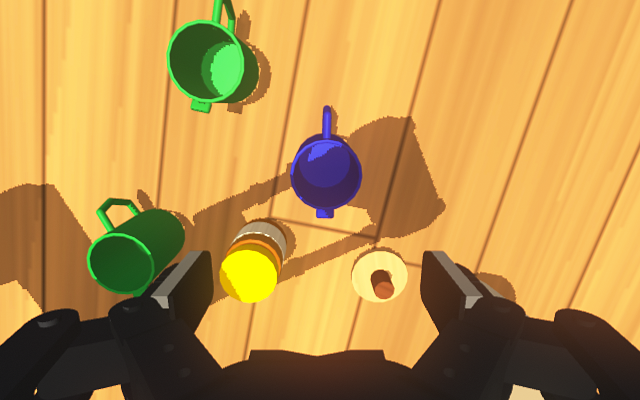

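```bash
python3 - <<'E'
from h import *
d=cam("wrist"); hsv=cv2.cvtColor(d["color"],cv2.COLOR_RGB2HSV); H,S,V=[hsv[:,:,i].astype(int) for i in range(3)]
b,st,c=blobs((H>110)&(H<130)&(S>120),200)[0]
rows=[]
for v in range(110,220,6):
    x=np.where(b[v])[0]
    if len(x): rows.append((v,x.min(),x.max()))
print(rows)
# bottom-half rim: lower sides, excluding lip
pts=[(x,v) for v in range(165,208,2) for x in (np.where(b[v])[0].min()-.5,np.where(b[v])[0].max()+.5) ]
print(circ(onz(d,pts,.08)))
print(onz(d,[(326,108),(324.5,215)],.08), onz(d,[(326,108)],.05))
q=manip.get_state()["ee_rot"]; R=Ro.from_quat([q[1],q[2],q[3],q[0]]).as_matrix(); print(R[:,0],R[:,1])
# yellow, shaker check etc
for b,st,c in blobs((H>22)&(H<34)&(S>150)&(V>200),400): print(st,onz(d,c,.088))
save(d,"c2.png",(270,90,380,230),4)
# scale refined
E
```

```text
[(146, np.int64(310), np.int64(345)), (152, np.int64(303), np.int64(354)), (158, np.int64(298), np.int64(358)), (164, np.int64(295), np.int64(361)), (170, np.int64(294), np.int64(363)), (176, np.int64(306), np.int64(363)), (182, np.int64(311), np.int64(362)), (188, np.int64(359), np.int64(361)), (194, np.int64(356), np.int64(357)), (200, np.int64(351), np.int64(353)), (206, np.int64(341), np.int64(344))]
(array([0.49891231, 0.45357661]), np.float64(0.02742010571577822))
[[0.48231802 0.50668713]
 [0.50032869 0.41732613]] [[0.4831102  0.50661585]]
[-2.03888079e-01  9.78994202e-01  5.48088079e-05] [ 0.97899365  0.20388802 -0.00105658]
[ 222  251   57   53 2381] [[0.44663367 0.34917571]]
```

View pics/c2.png

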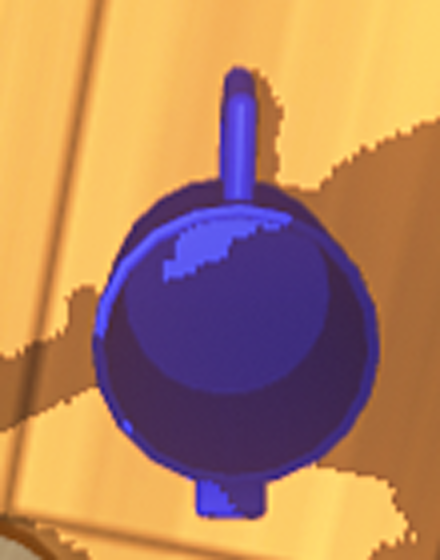

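```bash
python3 - <<'E'
from h import *
d=cam("wrist"); s=manip.get_state(); print(np.round(s["position"],4))
print(onz(d,[(329,175.9),(293.8,176),(364.3,176),(329.5,107)],.08), onz(d,[(329.5,107)],.055))
# top camera check: project estimate
c=onz(d,[(329,175.9)],.08)[0]
t=cam("top"); print(proj(t,[[*c,.08]]), proj(cam("scene"),[[*c,.08]]))
print("jar,lid in wrist", onz(d,[(379,277)],.015))
save(t,"c3.png",(150,210,250,270),7)
E
```

```text
[0.4872 0.444  0.2424]
[[0.49639937 0.45254376]
 [0.46695988 0.44627306]
 [0.52595389 0.45866083]
 [0.48457631 0.50827868]] [[0.48546883 0.50833834]]
[[177.20673734 232.70609168]] [[447.26737798 177.08315047]]
jar,lid in wrist [[0.58159451 0.33838958]]
```

View pics/c3.png

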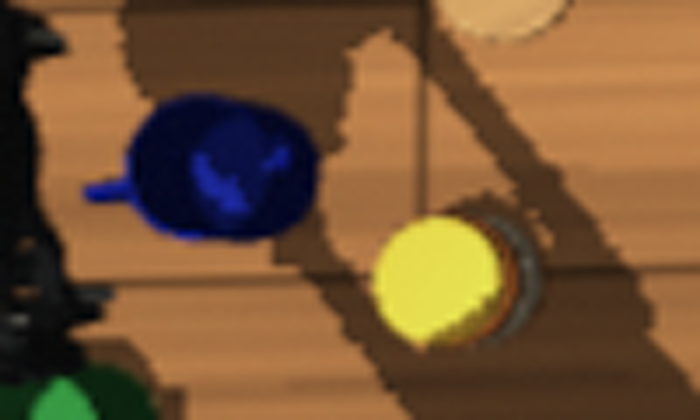

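```bash
python3 - <<'E'
from h import *
for i in range(5):
    d=cam("wrist"); s=manip.get_state(); print(s["clock"],np.round(s["position"],4),np.round(s["qpos"],4), np.round(s["ee_rot"],4))
    g=d["color"].astype(int); b=(g[...,2]>g[...,0]+25)&(g[...,2]>g[...,1]+25); b[:,:270]=0;b[:,390:]=0
    B=max(blobs(b,200),key=lambda x:x[1][4]); print(B[1],B[2])
E
```

```text
1.4333 [0.4874 0.4441 0.2427] [6.3340e-01 4.0370e-01 1.3098e+00 1.0000e-04 1.4278e+00 4.2780e-01] [-0.000e+00  6.308e-01  7.759e-01  1.000e-04]
[ 293  108   72  112 2868] [327.28661088 166.92294282]
1.4833 [0.4876 0.444  0.2427] [0.6332 0.4038 1.3097 0.     1.4277 0.4278] [0.000e+00 6.309e-01 7.759e-01 2.000e-04]
[ 293  108   72  112 2860] [327.11118881 166.82692308]
1.5333 [0.4878 0.4439 0.2426] [ 0.633   0.404   1.3095 -0.      1.4277  0.4278] [1.000e-04 6.310e-01 7.758e-01 2.000e-04]
[ 293  108   71  112 2850] [326.9322807  166.67894737]
1.5833 [0.4879 0.4439 0.2426] [ 0.6328  0.4041  1.3094 -0.      1.4277  0.4279] [1.000e-04 6.311e-01 7.757e-01 2.000e-04]
[ 293  108   71  112 2865] [326.68621291 166.55951134]
1.6333 [0.488  0.4438 0.2425] [ 0.6326  0.4042  1.3093 -0.      1.4277  0.4279] [1.000e-04 6.312e-01 7.757e-01 2.000e-04]
[ 293  108   71  112 2852] [326.69004208 166.39831697]
```

```bash
cat >> h.py <<'E'
def bluemask(d):
    g=d["color"].astype(int); return (g[...,2]>g[...,0]+25)&(g[...,2]>g[...,1]+25)
E
python3 - <<'E'
from h import *
d=cam("wrist"); b=bluemask(d); b[:,:270]=0;b[:,390:]=0
B=max(blobs(b,200),key=lambda x:x[1][4])[0].astype(np.uint8)
ct=max(cv2.findContours(B,0,1)[0],key=len)[:,0]
p=ct[(ct[:,1]>168)&(ct[:,1]<209)&((abs(ct[:,0]-328)>15))]
c,r=circ(onz(d,p,.08)); print(c,r,len(p), "h",onz(d,[[329,108]],.06))
for n in ["top","scene"]:
    t=cam(n); print(n,proj(t,[[*c,.08]]))
t=cam("top"); b=bluemask(t); b[:205]=0; b[260:]=0; b[:,:150]=0;b[:,215:]=0
for B,st,_ in blobs(b,100):
  print(st); rr=B.sum(1); print([(v,np.where(B[v])[0].min(),np.where(B[v])[0].max()) for v in range(st[1],st[1]+st[3])])
  ct=max(cv2.findContours(B.astype(np.uint8),0,1)[0],key=len)[:,0]
  p=ct[(ct[:,0]<178)&(ct[:,0]>166)&~((ct[:,0]<170)&(ct[:,1]>232))]; print(circ(onz(t,p,.08)))
E
```

```text
[0.49642967 0.45154548] 0.02991084145126142 82 h [[0.48601219 0.50751799]]
top [[177.54586662 232.68678329]]
scene [[446.95787019 177.07471067]]
[162 224  33  20 448]
[(224, np.int64(175), np.int64(181)), (225, np.int64(173), np.int64(184)), (226, np.int64(173), np.int64(187)), (227, np.int64(171), np.int64(189)), (228, np.int64(171), np.int64(191)), (229, np.int64(170), np.int64(192)), (230, np.int64(169), np.int64(193)), (231, np.int64(169), np.int64(193)), (232, np.int64(168), np.int64(194)), (233, np.int64(168), np.int64(194)), (234, np.int64(168), np.int64(194)), (235, np.int64(167), np.int64(194)), (236, np.int64(163), np.int64(194)), (237, np.int64(162), np.int64(193)), (238, np.int64(163), np.int64(193)), (239, np.int64(169), np.int64(193)), (240, np.int64(170), np.int64(192)), (241, np.int64(171), np.int64(191)), (242, np.int64(172), np.int64(189)), (243, np.int64(175), np.int64(187))]
(array([0.49380401, 0.45071243]), np.float64(0.028204565237618454))
```

>>> move_arm(
  series=[
    [[0.004, 0.004, -0.02, 0, 0, 0, 0.085], [0.003, 0.003, -0.034, 0, 0, 0, 0.085], [0, 0, -0.034, 0, 0, 0, 0.085], [0, 0, -0.034, 0, 0, 0, 0.085], [0, 0, -0.034, 0, 0, 0, 0.085], [0, 0, -0.03, 0, 0, 0, 0.085], [0, 0, -0.018, 0, 0, 0, 0.085], [0, 0, 0, 0, 0, 0, 0.085], [0, 0, 0, 0, 0, 0, 0.03], [0, 0, 0, 0, 0, 0, 0.03], [0, 0, 0, 0, 0, 0, 0.03], [0, 0, 0, 0, 0, 0, 0.03], [0, 0, 0, 0, 0, 0, 0.03], [0, 0, 0, 0, 0, 0, 0.03]],
  ],
  newtons=40,
)

```text
clock: 3.0
position: [0.4965, 0.4513, 0.0403]
ee_rot: [0.001, 0.631, 0.775, 0.002]
contact_force: [0.1, -0.0, 5.4]
width: 0.0599
```

>>> move_arm(
  series=[
    [[0, 0, 0.01, 0, 0, 0, 0.03], [0, 0, 0.03, 0, 0, 0, 0.03], [0, 0, 0.04, 0, 0, 0, 0.03], [0, 0, 0.04, 0, 0, 0, 0.03], [0.0075, -0.0365, 0.04, 0, 0, 0, 0.03], [0.0075, -0.0365, 0.04, 0, 0, 0, 0.03], [0.0075, -0.0365, 0, 0, 0, 0, 0.03], [0.0075, -0.0365, 0, 0, 0, 0, 0.03], [0.0075, -0.0365, 0, 0, 0, 0, 0.03], [0.0075, -0.0365, 0, 0, 0, 0, 0.03], [0.0075, -0.0365, 0, 0, 0, 0, 0.03], [0.0075, -0.0365, 0, 0, 0, 0, 0.03], [0.0075, -0.0365, 0, 0, 0, 0, 0.03], [0.0075, -0.0365, 0, 0, 0, 0, 0.03], [0.0075, -0.0365, 0, 0, 0, 0, 0.03], [0.0075, -0.0365, 0, 0, 0, 0, 0.03], [0.0075, -0.0365, 0, 0, 0, 0, 0.03], [0.0075, -0.0365, 0, 0, 0, 0, 0.03], [0, 0, 0, 0, 0, 0, 0.03], [0, 0, 0, 0, 0, 0, 0.03]],
  ],
)

```text
clock: 4.67
position: [0.5966, -0.0451, 0.2191]
ee_rot: [-0.001, 0.633, 0.774, -0.0]
contact_force: [0.5, 0.7, -2.5]
width: 0.0602
```

```bash
python3 - <<'E'
from h import *
for i in range(5): manip.get_image("top")
s=manip.get_state(); d=cam("wrist"); save(d,"d1.png"); print(s["clock"],np.round(s["position"],4),s["width"],np.round(s["contact_force"],1))
t=cam("top"); save(t,"d2.png")
E
```

```text
4.9167 [ 0.5965 -0.0416  0.2194] 0.05992064174725285 [ 0.1  0.  -2.2]
```

View pics/d1.png

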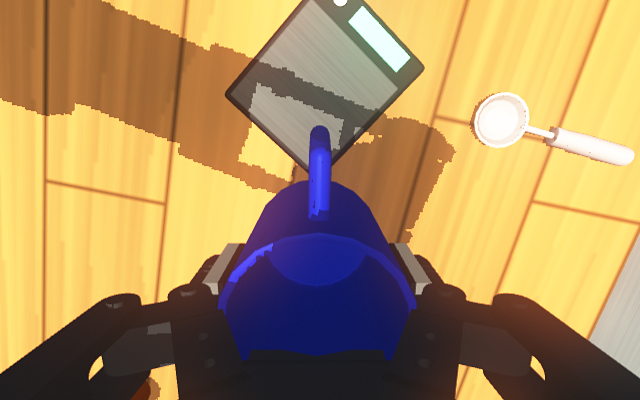

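```bash
python3 - <<'E'
from h import *
d=cam("wrist"); save(d,"d3.png",(215,0,435,185),3.5)
E
```

```text
(no output)
```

View pics/d3.png

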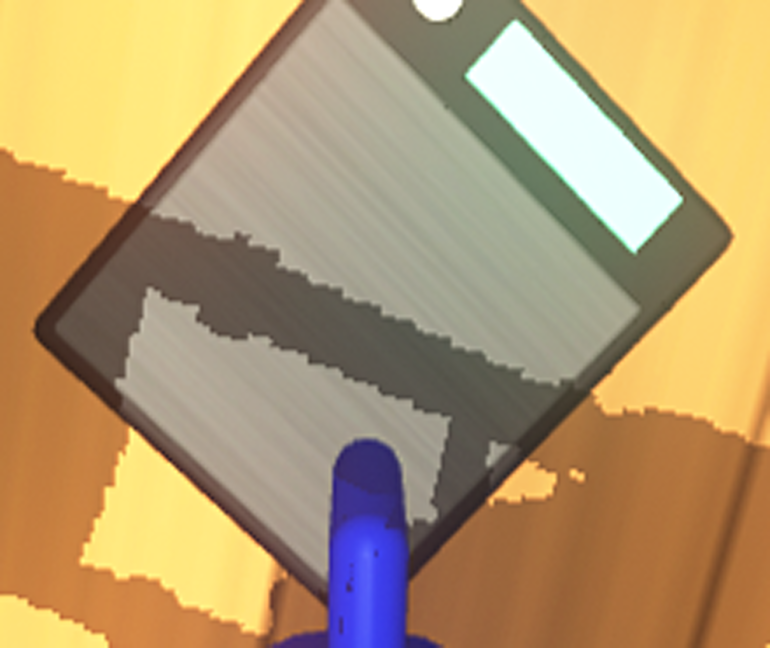

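```bash
python3 - <<'E'
from h import *
d=cam("wrist"); s=manip.get_state(); print(np.round(s["position"],4))
f=lambda p:(np.array(p)/3.5+[215-.36,-.36])
P=onz(d,f([(52,325),(641,310),(337,-3)]),.024)
L,Rr,T=P; print(P,np.linalg.norm(L-Rr)/1.414,np.linalg.norm(T-L),np.linalg.norm(T-Rr))
print("center",(L+Rr)/2)
v=(Rr-L)/np.linalg.norm(Rr-L)
# front is between T and R: front dir = L->T direction
u=(T-L)/np.linalg.norm(T-L); print("front from LT",u,"deg",np.degrees(np.arctan2(u[1],u[0])),"from diag",np.degrees(np.arctan2(v[1],v[0])))
C=onz(d,f([(38,328),(731,237)]),.018); print("case corners",C,np.linalg.norm(C[0]-C[1]),np.hypot(145,120))
e=C[1]-C[0]; print("case mid",C.mean(0),np.degrees(np.arctan2(e[1],e[0])))
E
```

```text
[ 0.5968 -0.0421  0.2194]
[[0.5049605  0.01655321]
 [0.65147797 0.05108276]
 [0.56113045 0.10532216]] 0.10645775178349307 0.1050475555235853 0.10537830908662865
center [0.57821924 0.03381799]
front from LT [0.53470974 0.84503579] deg 57.67577100681095 from diag 13.260839643019263
case corners [[0.50005757 0.01496326]
 [0.67055878 0.07359032]] 0.18029918141042578 188.2153022471871
case mid [0.58530818 0.04427679] 18.97559855234501
```

>>> move_arm(
  series=[
    [[-0.005, 0.019, 0, 0, 0, 0, 0.03], [-0.005, 0.019, 0, 0, 0, 0, 0.03], [-0.005, 0.019, 0, 0, 0, 0, 0.03], [-0.0043, 0.0188, 0, 0, 0, 0, 0.03], [0, 0, -0.025, 0, 0, 0, 0.03], [0, 0, -0.025, 0, 0, 0, 0.03], [0, 0, -0.025, 0, 0, 0, 0.03], [0, 0, -0.025, 0, 0, 0, 0.03], [0, 0, -0.02, 0, 0, 0, 0.03], [0, 0, -0.014, 0, 0, 0, 0.03], [0, 0, -0.01, 0, 0, 0, 0.03], [0, 0, 0, 0, 0, 0, 0.03], [0, 0, 0, 0, 0, 0, 0.03], [0, 0, 0, 0, 0, 0, 0.03]],
  ],
)

```text
clock: 6.28
position: [0.5786, 0.0328, 0.0764]
ee_rot: [0.001, 0.631, 0.776, 0.001]
contact_force: [0.9, 0.9, -2.0]
width: 0.06
```

```bash
python3 - <<'E'
from h import *
s=manip.get_state(); t=cam("scene"); save(t,"e1.png",(270,130,370,240),5); print(s["clock"],np.round(s["position"],4),s["width"],np.round(s["contact_force"],1))
E
```

```text
6.2833 [0.5786 0.0328 0.0764] 0.060031174530521494 [ 0.9  0.9 -2. ]
```

View pics/e1.png

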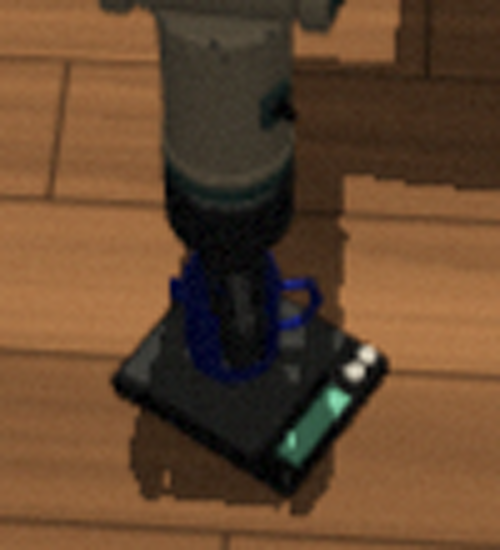

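>>> move_arm(
  series=[
    [[-0.0005, 0.0005, -0.004, 0, 0, 0, 0.03], [0, 0, -0.004, 0, 0, 0, 0.03], [0, 0, -0.002, 0, 0, 0, 0.03], [0, 0, 0, 0, 0, 0, 0.03], [0, 0, 0, 0, 0, 0, 0.03], [0, 0, 0, 0, 0, 0, 0.03]],
  ],
)

```text
clock: 6.83
position: [0.5772, 0.0332, 0.0653]
ee_rot: [0.0, 0.631, 0.775, 0.0]
contact_force: [-0.4, -0.6, -2.0]
width: 0.0601
```

>>> move_arm(
  series=[
    [[0, 0, -0.0015, 0, 0, 0, 0.03], [0, 0, 0, 0, 0, 0, 0.03], [0, 0, 0, 0, 0, 0, 0.03]],
  ],
)

```text
clock: 7.08
position: [0.5775, 0.0331, 0.0643]
ee_rot: [0.0, 0.631, 0.775, 0.0]
contact_force: [-1.2, -0.1, 1.3]
width: 0.0601
```

>>> move_arm(
  series=[
    [[0, 0, 0, 0, 0, 0, 0.085], [0, 0, 0, 0, 0, 0, 0.085], [0, 0, 0, 0, 0, 0, 0.085], [0, 0, 0, 0, 0, 0, 0.085], [0, 0, 0.01, 0, 0, 0, 0.085], [0, 0, 0.03, 0, 0, 0, 0.085], [0, 0, 0.035, 0, 0, 0, 0.085], [0, 0, 0.035, 0, 0, 0, 0.085], [0, 0, 0.035, 0, 0, 0, 0.085], [0, 0, 0.035, 0, 0, 0, 0.085], [0, 0, 0, 0, 0, 0, 0.085], [0, 0, 0, 0, 0, 0, 0.085]],
  ],
)

```text
clock: 8.08
position: [0.5784, 0.0332, 0.2473]
ee_rot: [0.003, 0.631, 0.775, 0.002]
contact_force: [0.4, -0.3, 0.7]
width: 0.0849
```

```bash
python3 - <<'E'
from h import *
s=manip.get_state(); d=cam("wrist"); print(s["clock"],np.round(s["position"],4),s["width"],np.round(s["contact_force"],1))
save(d,"f1.png"); t=cam("top"); save(t,"f2.png",(270,160,370,250),6)
print("tin",onz(t,[(481.5,222)],.09)); 
E
```

```text
8.0833 [0.5784 0.0332 0.2473] 0.08486503084245112 [ 0.4 -0.3  0.7]
tin [[ 0.503589   -0.44217428]]
```

View pics/f1.png

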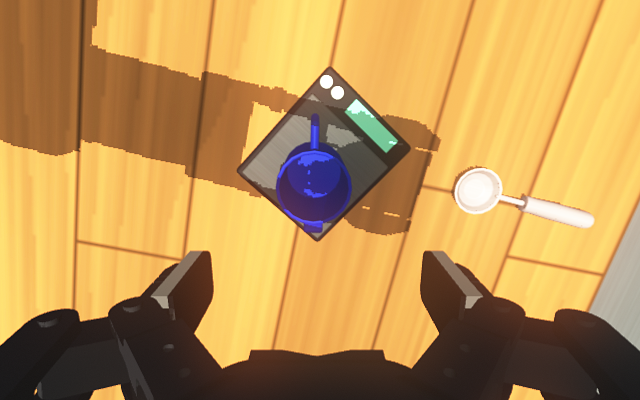

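View pics/f2.png

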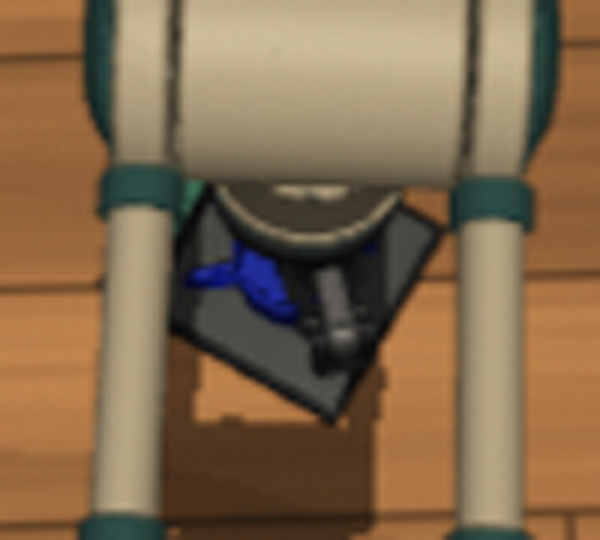

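```bash
python3 - <<'E'
from h import *
d=cam("wrist"); save(d,"f3.png",(225,55,425,250),4)
b=bluemask(d); B=max(blobs(b,200),key=lambda x:x[1][4]); print(B[1])
ct=max(cv2.findContours(B[0].astype(np.uint8),0,1)[0],key=len)[:,0]
p=ct[(ct[:,1]>178)&(ct[:,1]<219)&(abs(ct[:,0]-314)>14)]
c,r=circ(onz(d,p,.104)); print("pitcher",c,r,len(p))
C=onz(d,[(330,67),(237,171),(318,240.5),(411,147)],.018)
print(C,[np.linalg.norm(C[i]-C[i-1]) for i in range(4)],C.mean(0))
u=(C[0]-C[1]+C[3]-C[2]);u/=np.linalg.norm(u);print(u,np.degrees(np.arctan2(u[1],u[0])),"origin",C.mean(0)-.0125*u)
E
```

```text
[ 279  115   78  120 4411]
pitcher [0.57731565 0.03295548] 0.030103524060199685 81
[[ 0.56859774  0.13442192]
 [ 0.49593982  0.01580864]
 [ 0.59389203 -0.0424251 ]
 [ 0.6656391   0.07647116]] [np.float64(0.11302794800441232), np.float64(0.13909810989897864), np.float64(0.11395527133506768), np.float64(0.13886670701758924)] [0.58101717 0.04606916]
[0.51951103 0.85446375] 58.700542213861596 origin [0.57452328 0.03538836]
```

View pics/f3.png

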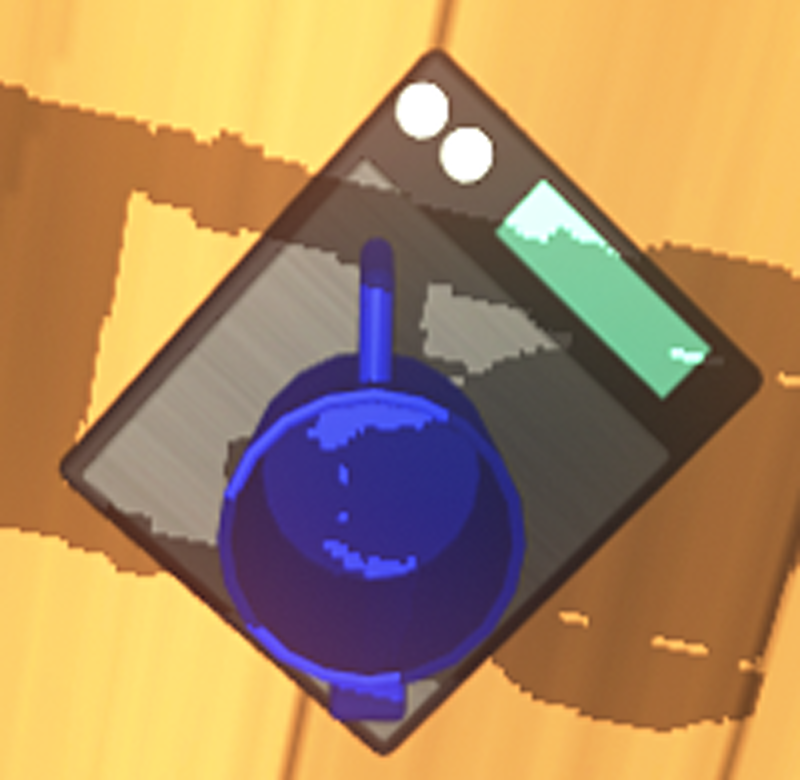

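```bash
python3 - <<'E'
from h import *
d=cam("wrist"); s=manip.get_state(); print(np.round(s["position"],4))
f=lambda p:(np.array(p,float)/4+[225-.37,55-.37])
C=onz(d,f([(367,160),(83,472),(383,738),(670,456)]),.024)
print(C.mean(0),(C[0]+C[2])/2,(C[1]+C[3])/2,[round(np.linalg.norm(C[i]-C[i-1]),4) for i in range(4)])
print("rim",onz(d,f([(372,537)]),.104), "floor", onz(d,f([(371,490)]),.027))
S=cam("scene"); T=cam("top")
E
```

```text
[0.5761 0.0333 0.2423]
[0.57758724 0.0345554 ] [0.57754283 0.03446765] [0.57763166 0.03464314] [np.float64(0.1052), np.float64(0.1049), np.float64(0.1052), np.float64(0.1053)]
rim [[0.57657086 0.0343689 ]] floor [[0.57765926 0.02840494]]
```

>>> move_arm(
  series=[
    [[-0.0056, -0.0365, 0, 0, 0, -0.061, 0.085], [-0.0056, -0.0365, 0, 0, 0, -0.061, 0.085], [-0.0056, -0.0365, 0, 0, 0, -0.061, 0.085], [-0.0056, -0.0365, 0, 0, 0, -0.061, 0.085], [-0.0056, -0.0365, 0, 0, 0, -0.061, 0.085], [-0.0056, -0.0365, 0, 0, 0, -0.061, 0.085], [-0.0056, -0.0365, 0, 0, 0, -0.061, 0.085], [-0.0056, -0.0365, 0, 0, 0, -0.061, 0.085], [-0.0056, -0.0365, 0, 0, 0, -0.061, 0.085], [-0.0056, -0.0365, 0, 0, 0, -0.061, 0.085], [-0.0056, -0.0365, 0, 0, 0, -0.061, 0.085], [-0.0056, -0.0365, 0, 0, 0, -0.061, 0.085], [-0.0056, -0.0365, 0, 0, 0, -0.061, 0.085], [0, 0, 0, 0, 0, 0, 0.085], [0, 0, 0, 0, 0, 0, 0.085], [0, 0, 0, 0, 0, 0, 0.085], [0, 0, 0, 0, 0, 0, 0.085]],
  ],
)

```text
clock: 9.8
position: [0.5044, -0.4399, 0.2432]
ee_rot: [-0.001, 0.882, 0.472, 0.0]
contact_force: [0.5, -0.1, 0.2]
width: 0.0848
```

```bash
python3 - <<'E'
from h import *
s=manip.get_state(); d=cam("wrist"); print(s["clock"],np.round(s["position"],4),np.round(s["qpos"],2))
save(d,"g1.png")
E
```

```text
9.8 [ 0.5044 -0.4399  0.2432] [-0.82  0.42  1.28  0.    1.44 -0.23]
```

View pics/g1.png

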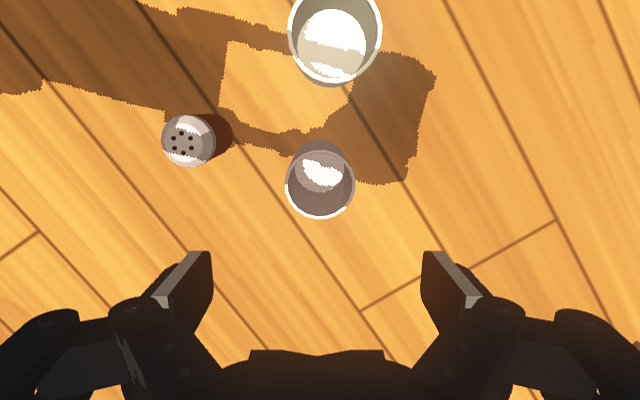

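```bash
python3 - <<'E'
from h import *
s=manip.get_state();d=cam("wrist"); print(np.round(s["position"],4)); save(d,"g2.png",(150,100,370,230),3.6)
E
```

```text
[ 0.5046 -0.4398  0.2436]
```

View pics/g2.png

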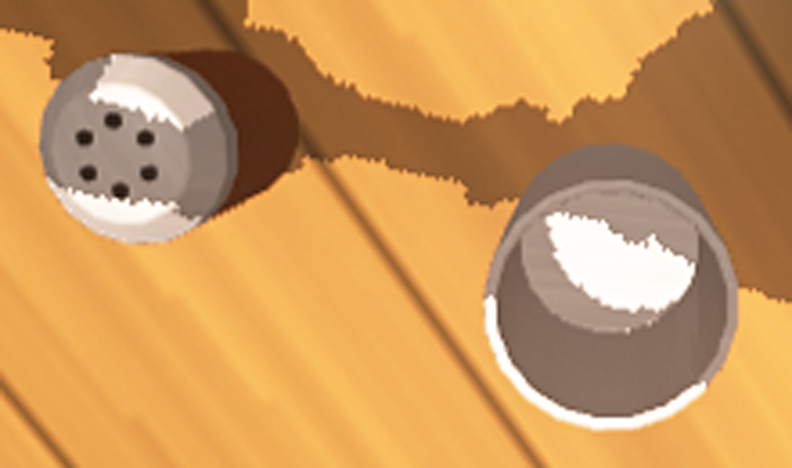

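```bash
python3 - <<'E'
from h import *
d=cam("wrist"); s=manip.get_state(); print(np.round(s["position"],4))
print("tin",onz(d,[(319.5,184.5),(284.3,184.5),(354.6,184.5)],.09))
print("shaker holes",onz(d,[(181.9,142.7)],.085),"collar",onz(d,[(150+138/3.6,100+148/3.6)],.072))
E
```

```text
[ 0.5047 -0.4399  0.244 ]
tin [[ 0.50764623 -0.44040127]
 [ 0.48312108 -0.42412976]
 [ 0.5321023  -0.45662695]]
shaker holes [[ 0.43195652 -0.34917148]] collar [[ 0.4325582  -0.34954149]]
```

>>> move_arm(
  series=[
    [[0.002, -0.001, -0.02, 0, 0, 0, 0.085], [0, 0, -0.034, 0, 0, 0, 0.085], [0, 0, -0.034, 0, 0, 0, 0.085], [0, 0, -0.034, 0, 0, 0, 0.085], [0, 0, -0.034, 0, 0, 0, 0.085], [0, 0, -0.028, 0, 0, 0, 0.085], [0, 0, -0.015, 0, 0, 0, 0.085], [0, 0, 0, 0, 0, 0, 0.085], [0, 0, 0, 0, 0, 0, 0.03], [0, 0, 0, 0, 0, 0, 0.03], [0, 0, 0, 0, 0, 0, 0.03], [0, 0, 0, 0, 0, 0, 0.03], [0, 0, 0, 0, 0, 0, 0.03], [0, 0, 0, 0, 0, 0, 0.03]],
  ],
)

```text
clock: 11.12
position: [0.5072, -0.443, 0.0472]
ee_rot: [0.002, 0.882, 0.471, 0.001]
contact_force: [-1.2, 1.6, 7.2]
width: 0.0594
```

>>> move_arm(
  series=[
    [[0, 0, 0.01, 0, 0, 0, 0.03], [0, 0, 0.03, 0, 0, 0, 0.03], [0, 0, 0.03, 0, 0, 0, 0.03], [0, 0, 0.03, 0, 0, 0, 0.03], [0, 0, 0.03, 0, 0, 0, 0.03], [0, 0, 0.02, 0, 0, 0, 0.03], [0.0132, 0.0318, 0, 0, 0, 0, 0.03], [0.0132, 0.0318, 0, 0, 0, 0, 0.03], [0.0132, 0.0318, 0, 0, 0, 0, 0.03], [0.0132, 0.0318, 0, 0, 0, 0, 0.03], [0.0132, 0.0318, 0, 0, 0, 0, 0.03], [0.0132, 0.0318, 0, 0, 0, 0, 0.03], [0.0132, 0.0318, 0, 0, 0, 0, 0.03], [0.0132, 0.0318, 0, 0, 0, 0, 0.03], [0.0132, 0.0318, 0, 0, 0, 0, 0.03], [0.0132, 0.0318, 0, 0, 0, 0, 0.03], [0.0132, 0.0318, 0, 0, 0, 0, 0.03], [0.0132, 0.0318, 0, 0, 0, 0, 0.03], [0.0132, 0.0318, 0, 0, 0, 0, 0.03], [0, 0, 0, 0, 0, 0, 0.03]],
  ],
)

```text
clock: 12.78
position: [0.6801, -0.022, 0.1952]
ee_rot: [-0.001, 0.881, 0.474, 0.002]
contact_force: [-0.3, -0.4, -1.8]
width: 0.0592
```

```bash
python3 - <<'E'
from h import *
for i in range(4): manip.get_image("top")
s=manip.get_state();print(s["clock"],np.round(s["position"],4),s["width"],np.round(s["contact_force"],1)); save(cam("wrist"),"i1.png");print(np.round(s["position"],4))
E
```

```text
12.9833 [ 0.6776 -0.0295  0.195 ] 0.059430595657614334 [-0.8 -0.5 -1.3]
[ 0.6776 -0.0295  0.195 ]
```

View pics/i1.png

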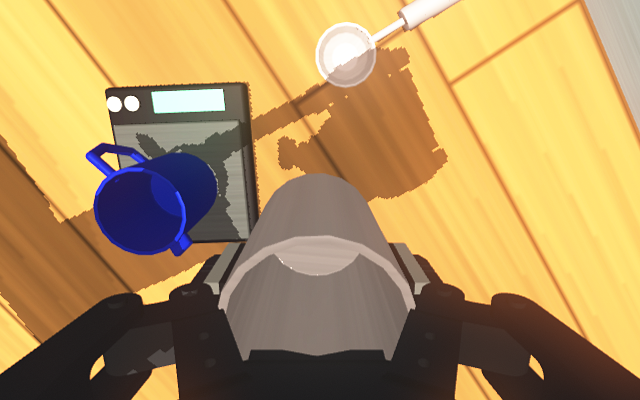

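>>> move_arm(
  series=[
    [[0.001, 0, -0.025, 0, 0, 0, 0.03], [0, 0, -0.025, 0, 0, 0, 0.03], [0, 0, -0.025, 0, 0, 0, 0.03], [0, 0, -0.025, 0, 0, 0, 0.03], [0, 0, -0.02, 0, 0, 0, 0.03], [0, 0, -0.014, 0, 0, 0, 0.03], [0, 0, -0.006, 0, 0, 0, 0.03], [0, 0, -0.003, 0, 0, 0, 0.03], [0, 0, 0, 0, 0, 0, 0.03], [0, 0, 0, 0, 0, 0, 0.03], [0, 0, 0, 0, 0, 0, 0.03]],
  ],
)

```text
clock: 13.95
position: [0.6798, -0.0293, 0.0533]
ee_rot: [0.001, 0.882, 0.471, 0.001]
contact_force: [-0.4, 0.3, -1.3]
width: 0.0591
```

>>> move_arm(
  series=[
    [[-0.0005, 0, -0.003, 0, 0, 0, 0.03], [0, 0, -0.0025, 0, 0, 0, 0.03], [0, 0, 0, 0, 0, 0, 0.03], [0, 0, 0, 0, 0, 0, 0.03], [0, 0, 0, 0, 0, 0, 0.03]],
  ],
)

```text
clock: 14.37
position: [0.679, -0.0288, 0.0471]
ee_rot: [0.001, 0.882, 0.471, 0.001]
contact_force: [0.1, 0.3, 3.4]
width: 0.0589
```

>>> move_arm(
  series=[
    [[0, 0, 0, 0, 0, 0, 0.074], [0, 0, 0, 0, 0, 0, 0.074], [0, 0, 0, 0, 0, 0, 0.074], [0, 0, 0, 0, 0, 0, 0.074], [0, 0, 0.01, 0, 0, 0, 0.074], [0, 0, 0.03, 0, 0, 0, 0.074], [0, 0, 0.035, 0, 0, 0, 0.074], [0, 0, 0.035, 0, 0, 0, 0.085], [0, 0, 0.035, 0, 0, 0, 0.085], [0, 0, 0.035, 0, 0, 0, 0.085], [0, 0, 0.02, 0, 0, 0, 0.085], [0, 0, 0, 0, 0, 0, 0.085], [0, 0, 0, 0, 0, 0, 0.085]],
  ],
)

```text
clock: 15.45
position: [0.679, -0.0289, 0.2487]
ee_rot: [0.001, 0.882, 0.471, 0.002]
contact_force: [-0.6, 0.5, -0.7]
width: 0.0852
```

```bash
python3 - <<'E'
from h import *
manip.get_image("top")
s=manip.get_state();print(s["clock"],np.round(s["position"],4),s["width"],np.round(s["contact_force"],1)); d=cam("wrist");save(d,"j1.png");save(d,"j2.png",(190,30,380,230),4)
E
```

```text
15.5 [ 0.6781 -0.0288  0.2467] 0.08539292682295044 [-0.7  0.1 -0.7]
```

View pics/j1.png

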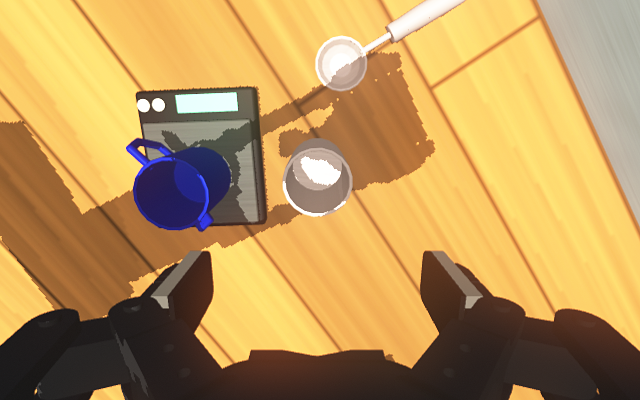

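View pics/j2.png

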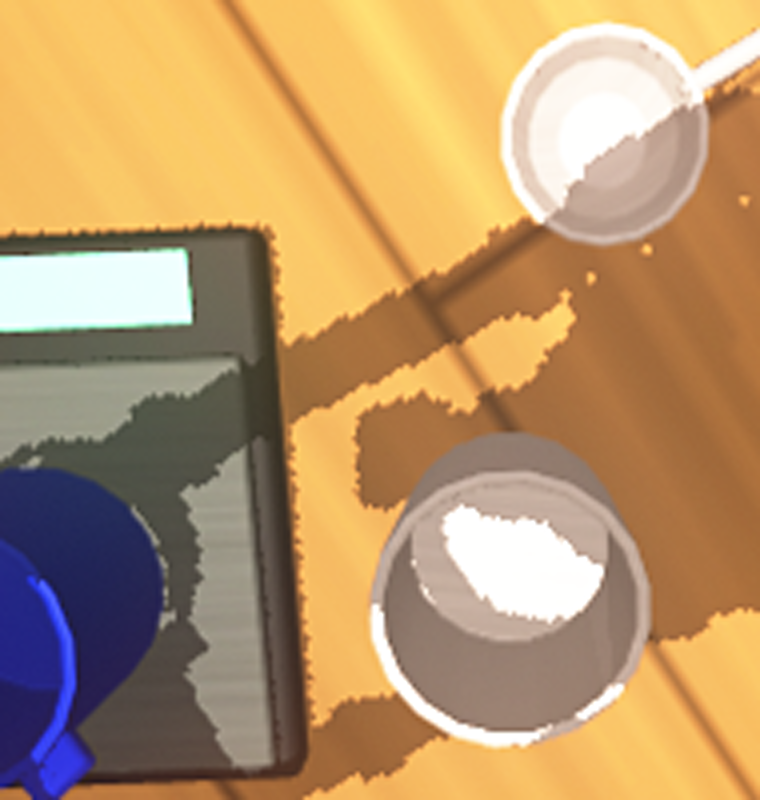

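```bash
python3 - <<'E'
from h import *
d=cam("wrist"); s=manip.get_state(); print(np.round(s["position"],4))
f=lambda p:(np.array(p,float)/4+[190-.37,30-.37])
t=onz(d,f([(510.5,608.5)]),.09)[0]; E=onz(d,f([(243,357),(273,767)]),.024)
e=(E[0]-E[1])/np.linalg.norm(E[0]-E[1]); n=np.array([e[1],-e[0]]); O=E.mean(0)-.054*n
print("tin",t,"edge len",np.linalg.norm(E[0]-E[1]),"O",O,"front deg",np.degrees(np.arctan2(e[1],e[0])),"tin in scale: left",(t-O)@n,"front",(t-O)@e)
O2=np.array([.5775,.0345]); print((t-O2)@n,(t-O2)@e)
c,v=ray(d,f([(605,133)])); print("spoon bowl",onz(d,f([(605,133)]),.01))
E
```

```text
[ 0.6774 -0.0287  0.2447]
tin [ 0.67980016 -0.02669427] edge len 0.10645268149307638 O [0.57808777 0.03425308] front deg 57.820354239306326 tin in scale: left 0.11854665410825801 front 0.0025847790600750592
0.11917563279235606 0.0026888233933153264
spoon bowl [[0.75580844 0.04544552]]
```

>>> move_arm(
  series=[
    [[-0.0225, -0.0291, 0, 0, 0, 0, 0.085], [-0.0225, -0.0291, 0, 0, 0, 0, 0.085], [-0.0225, -0.0291, 0, 0, 0, 0, 0.085], [-0.0225, -0.0291, 0, 0, 0, 0, 0.085], [-0.0225, -0.0291, 0, 0, 0, 0, 0.085], [-0.0225, -0.0291, 0, 0, 0, 0, 0.085], [-0.0225, -0.0291, 0, 0, 0, 0, 0.085], [-0.0225, -0.0291, 0, 0, 0, 0, 0.085], [-0.0225, -0.0291, 0, 0, 0, 0, 0.085], [-0.0225, -0.0291, 0, 0, 0, 0, 0.085], [-0.0225, -0.0291, 0, 0, 0, 0, 0.085], [0, 0, 0, 0, 0, 0, 0.085], [0, 0, 0, 0, 0, 0, 0.085], [0, 0, 0, 0, 0, 0, 0.085], [0, 0, 0, 0, 0, 0, 0.085]],
  ],
)

```text
clock: 16.85
position: [0.4313, -0.3478, 0.2455]
ee_rot: [-0.001, 0.882, 0.472, 0.0]
contact_force: [-0.5, -0.5, 0.2]
width: 0.085
```

```bash
python3 - <<'E'
from h import *
manip.get_image("top")
s=manip.get_state();print(s["clock"],np.round(s["position"],4)); d=cam("wrist");save(d,"k1.png")
print(np.round(proj(d,[[.432,-.349,.086],[.432,-.349,0]]),1))
E
```

```text
16.9 [ 0.4315 -0.3477  0.2457]
[[317.6 185.3]
 [317.4 167.9]]
```

View pics/k1.png

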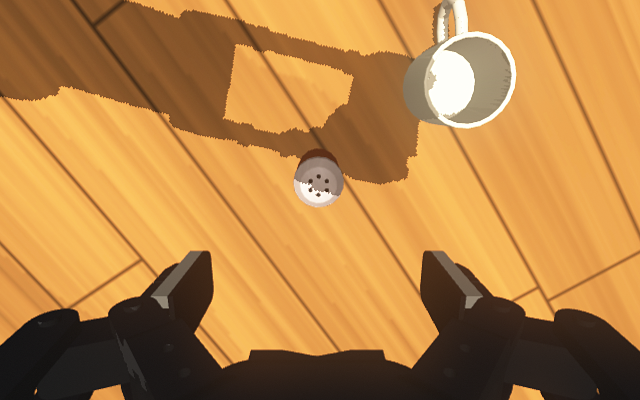

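>>> move_arm(
  series=[
    [[0.001, -0.001, -0.02, 0, 0, 0, 0.085], [0, 0, -0.034, 0, 0, 0, 0.085], [0, 0, -0.034, 0, 0, 0, 0.085], [0, 0, -0.034, 0, 0, 0, 0.085], [0, 0, -0.034, 0, 0, 0, 0.085], [0, 0, -0.03, 0, 0, 0, 0.085], [0, 0, -0.018, 0, 0, 0, 0.085], [0, 0, 0, 0, 0, 0, 0.085], [0, 0, 0, 0, 0, 0, 0.02], [0, 0, 0, 0, 0, 0, 0.02], [0, 0, 0, 0, 0, 0, 0.02], [0, 0, 0, 0, 0, 0, 0.02], [0, 0, 0, 0, 0, 0, 0.02], [0, 0, 0, 0, 0, 0, 0.02], [0, 0, 0, 0, 0, 0, 0.02]],
  ],
)

```text
clock: 18.2
position: [0.4328, -0.3507, 0.0442]
ee_rot: [0.002, 0.882, 0.471, 0.001]
contact_force: [0.3, 0.7, 6.8]
width: 0.0437
```

>>> move_arm(
  series=[
    [[0, 0, 0.01, 0, 0, 0, 0.02], [0, 0, 0.03, 0, 0, 0, 0.02], [0, 0, 0.03, 0, 0, 0, 0.02], [0, 0, 0.03, 0, 0, 0, 0.02], [0, 0, 0.03, 0, 0, 0, 0.02], [0.0037, 0.0341, 0.02, 0, 0, 0, 0.02], [0.0037, 0.0341, 0, 0, 0, 0, 0.02], [0.0037, 0.0341, 0, 0, 0, 0, 0.02], [0.0037, 0.0341, 0, 0, 0, 0, 0.02], [0.0037, 0.0341, 0, 0, 0, 0, 0.02], [0.0037, 0.0341, 0, 0, 0, 0, 0.02], [0.0037, 0.0341, 0, 0, 0, 0, 0.02], [0.0037, 0.0341, 0, 0, 0, 0, 0.02], [0.0037, 0.0341, 0, 0, 0, 0, 0.02], [0.0037, 0.0341, 0, 0, 0, 0, 0.02], [0.0037, 0.0341, 0, 0, 0, 0, 0.02], [0.0037, 0.0341, 0, 0, 0, 0, 0.02], [0.0037, 0.0341, 0, 0, 0, 0, 0.02], [0, 0, 0, 0, 0, 0, 0.02], [0, 0, 0, 0, 0, 0, 0.02]],
  ],
)

```text
clock: 19.87
position: [0.4798, 0.0948, 0.1929]
ee_rot: [0.0, 0.881, 0.473, 0.0]
contact_force: [-1.0, -0.6, -0.9]
width: 0.0431
```

```bash
python3 - <<'E'
from h import *
for i in range(3): manip.get_image("top")
s=manip.get_state();print(s["clock"],np.round(s["position"],4),s["width"],np.round(s["contact_force"],1))
E
```

```text
20.0167 [0.4798 0.0924 0.1926] 0.04359744188150117 [ 0.3  0.1 -0.3]
```

Down to just above the counter contact height (.0445).

>>> move_arm(
  series=[
    [[0.001, -0.0005, -0.025, 0, 0, 0, 0.02], [0, 0, -0.025, 0, 0, 0, 0.02], [0, 0, -0.025, 0, 0, 0, 0.02], [0, 0, -0.025, 0, 0, 0, 0.02], [0, 0, -0.022, 0, 0, 0, 0.02], [0, 0, -0.014, 0, 0, 0, 0.02], [0, 0, -0.007, 0, 0, 0, 0.02], [0, 0, -0.002, 0, 0, 0, 0.02], [0, 0, 0, 0, 0, 0, 0.02], [0, 0, 0, 0, 0, 0, 0.02], [0, 0, 0, 0, 0, 0, 0.02]],
  ],
)

```text
clock: 20.93
position: [0.482, 0.0926, 0.0484]
ee_rot: [0.001, 0.882, 0.471, 0.001]
contact_force: [1.4, 1.1, -0.8]
width: 0.0434
```

>>> move_arm(
  series=[
    [[-0.0005, 0, -0.003, 0, 0, 0, 0.02], [0, 0, -0.001, 0, 0, 0, 0.02], [0, 0, 0, 0, 0, 0, 0.02], [0, 0, 0, 0, 0, 0, 0.02], [0, 0, 0, 0, 0, 0, 0.02]],
  ],
)

```text
clock: 21.35
position: [0.481, 0.0929, 0.0442]
ee_rot: [0.0, 0.882, 0.472, 0.001]
contact_force: [-1.9, -0.1, 6.3]
width: 0.0435
```

>>> move_arm(
  series=[
    [[0, 0, 0, 0, 0, 0, 0.062], [0, 0, 0, 0, 0, 0, 0.062], [0, 0, 0, 0, 0, 0, 0.062], [0, 0, 0, 0, 0, 0, 0.062], [0, 0, 0.01, 0, 0, 0, 0.062], [0, 0, 0.03, 0, 0, 0, 0.062], [0, 0, 0.035, 0, 0, 0, 0.062], [0, 0, 0.035, 0, 0, 0, 0.085], [0, 0, 0.035, 0, 0, 0, 0.085], [0, 0, 0.035, 0, 0, 0, 0.085], [0, 0, 0.02, 0, 0, 0, 0.085], [0, 0, 0, 0, 0, 0, 0.085], [0, 0, 0, 0, 0, 0, 0.085]],
  ],
)

```text
clock: 22.43
position: [0.481, 0.0929, 0.2442]
ee_rot: [0.001, 0.882, 0.471, 0.001]
contact_force: [-0.9, -0.5, -0.4]
width: 0.0853
```

```bash
python3 - <<'E'
from h import *
for i in range(2): manip.get_image("top")
s=manip.get_state();print(s["clock"],np.round(s["position"],4),s["width"],np.round(s["contact_force"],1)); d=cam("wrist");save(d,"l1.png")
O=np.array([.5775,.0345]); a=np.radians(58.3); fr=np.array([np.cos(a),np.sin(a)]); lf=np.array([fr[1],-fr[0]])
p=O-.112*lf; print(p,proj(d,[[*p,.085],[*p,0],[*O,.024]]))
E
```

```text
22.5333 [0.4795 0.0928 0.2419] 0.08504372111758535 [ 0.2 -0.5  0.1]
[0.48220916 0.09335282] [[318.78430669 182.32508227]
 [318.38270888 165.38886794]
 [429.42160595 165.64989519]]
```

View pics/l1.png

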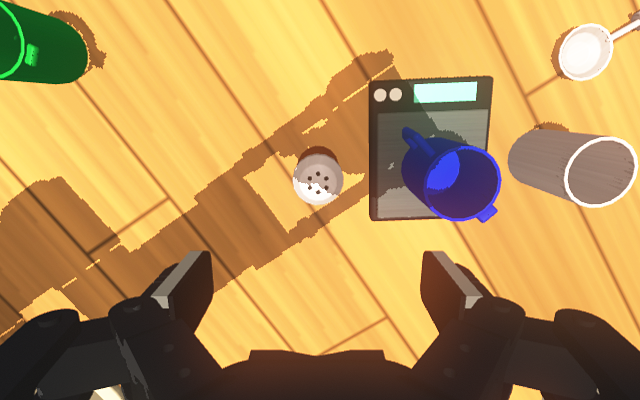

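```bash
python3 - <<'E'
from h import *
t=cam("top"); g=t["color"].astype(int); m=(g[...,1]>g[...,0]+15)&(g[...,1]>g[...,2]+15); m[:215]=0; m[:,:130]=0;m[:,250:]=0
for b,st,c in blobs(m,60): print(st,c,onz(t,c,.04))
for n in("scene",):
  t=cam(n); g=t["color"].astype(int); m=(g[...,1]>g[...,0]+15)&(g[...,1]>g[...,2]+15); m[:,:380]=0;m[:120]=0;m[200:]=0;m[:,490:]=0
  for b,st,c in blobs(m,60): print(st,c,onz(t,c,.04))
E
```

```text
[137 262  35  22 506] [156.37549407 272.21936759] [[0.38134512 0.52680793]]
[204 279  29  23 454] [219.09911894 289.61674009] [[0.32500145 0.33797189]]
[396 128  23  27 417] [405.79376499 140.91846523] [[0.32425163 0.33308118]]
[450 144  29  26 475] [461.72421053 156.20631579] [[0.37925039 0.52403587]]
```

>>> move_arm(
  series=[
    [[-0.0043, 0.0318, 0, 0, 0, 0, 0.085], [-0.0043, 0.0318, 0, 0, 0, 0, 0.085], [-0.0043, 0.0318, 0, 0, 0, 0, 0.085], [-0.0043, 0.0318, 0, 0, 0, 0, 0.085], [-0.0043, 0.0318, 0, 0, 0, 0, 0.085], [-0.0043, 0.0318, 0, 0, 0, 0, 0.085], [-0.0043, 0.0318, 0, 0, 0, 0, 0.085], [-0.0043, 0.0318, 0, 0, 0, 0, 0.085], [0, 0, 0, 0, 0, 0, 0.085], [0, 0, 0, 0, 0, 0, 0.085], [0, 0, 0, 0, 0, 0, 0.085], [0, 0, 0, 0, 0, 0, 0.085]],
  ],
)

```text
clock: 23.68
position: [0.4461, 0.346, 0.2427]
ee_rot: [0.0, 0.882, 0.471, -0.001]
contact_force: [0.2, 0.2, 0.0]
width: 0.0849
```

```bash
python3 - <<'E'
from h import *
for i in range(2): manip.get_image("top")
s=manip.get_state();print(s["clock"],np.round(s["position"],4)); d=cam("wrist");save(d,"m1.png")
hsv=cv2.cvtColor(d["color"],cv2.COLOR_RGB2HSV).astype(int)
for b,st,c in blobs((hsv[...,0]>25)&(hsv[...,0]<34)&(hsv[...,1]>150),300): 
  ct=max(cv2.findContours(b.astype(np.uint8),0,1)[0],key=len)[:,0]; print(st,c,circ(onz(d,ct,.088)))
E
```

```text
23.7833 [0.4463 0.346  0.2431]
[300 184  40  30 697] [317.61119082 200.43185079] (array([0.44034976, 0.33398793]), np.float64(0.012924302944457478))
```

View pics/m1.png

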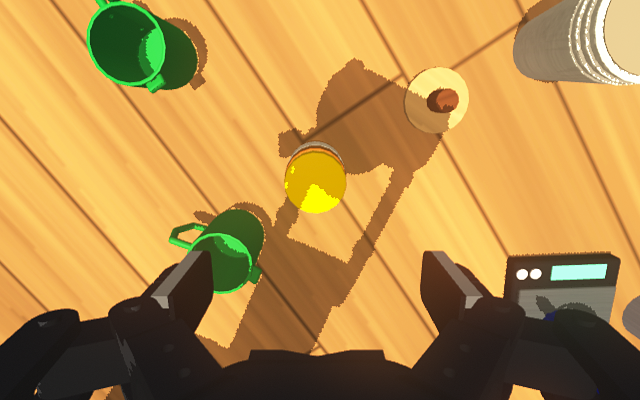

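```bash
python3 - <<'E'
from h import *
d=cam("wrist"); print(np.round(manip.get_state()["position"],4),onz(d,[(315.7,181.5)],.088), onz(d,[(436,99.5)],.015),onz(d,[(443.5,99)],.045),onz(d,[(230,248)],.08))
save(d,"m2.png",(270,50,490,230),3.6)
E
```

```text
[0.4464 0.3463 0.2434] [[0.44795606 0.34898157]] [[0.58436274 0.33867116]] [[0.58174905 0.34040741]] [[0.34803685 0.33952948]]
```

View pics/m2.png

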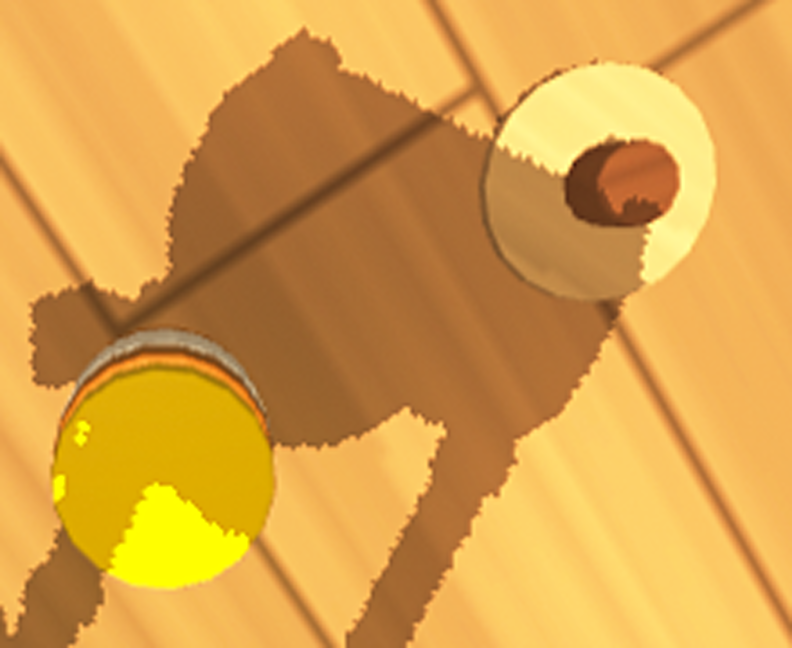

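>>> move_arm(
  series=[
    [[0.0005, 0.0015, -0.02, 0, 0, 0, 0.085], [0, 0, -0.034, 0, 0, 0, 0.085], [0, 0, -0.034, 0, 0, 0, 0.085], [0, 0, -0.034, 0, 0, 0, 0.085], [0, 0, -0.034, 0, 0, 0, 0.085], [0, 0, -0.03, 0, 0, 0, 0.085], [0, 0, -0.018, 0, 0, 0, 0.085], [0, 0, 0, 0, 0, 0, 0.085], [0, 0, 0, 0, 0, 0, 0.03], [0, 0, 0, 0, 0, 0, 0.03], [0, 0, 0, 0, 0, 0, 0.03], [0, 0, 0, 0, 0, 0, 0.03], [0, 0, 0, 0, 0, 0, 0.03], [0, 0, 0, 0, 0, 0, 0.03]],
  ],
)

```text
clock: 25.05
position: [0.4481, 0.3495, 0.0414]
ee_rot: [-0.0, 0.882, 0.471, 0.002]
contact_force: [0.0, -0.9, 6.1]
width: 0.0548
```

>>> move_arm(
  series=[
    [[0, 0, 0.01, 0, 0, 0, 0.03], [0, 0, 0.03, 0, 0, 0, 0.03], [0, 0, 0.03, 0, 0, 0, 0.03], [0, 0, 0.03, 0, 0, 0, 0.03], [0, 0, 0.03, 0, 0, 0, 0.03], [0, 0, 0.02, 0, 0, 0, 0.03], [0.0052, -0.0319, 0, 0, 0, 0, 0.03], [0.0052, -0.0319, 0, 0, 0, 0, 0.03], [0.0052, -0.0319, 0, 0, 0, 0, 0.03], [0.0052, -0.0319, 0, 0, 0, 0, 0.03], [0.0052, -0.0319, 0, 0, 0, 0, 0.03], [0.0052, -0.0319, 0, 0, 0, 0, 0.03], [0.0052, -0.0319, 0, 0, 0, 0, 0.03], [0.0052, -0.0319, 0, 0, 0, 0, 0.03], [0.0052, -0.0319, 0, 0, 0, 0, 0.03], [0.0052, -0.0319, 0, 0, 0, 0, 0.03], [0.0052, -0.0319, 0, 0, 0, 0, 0.03], [0.0052, -0.0319, 0, 0, 0, 0, 0.03], [0.0052, -0.0319, 0, 0, 0, 0, 0.03], [0, 0, 0, 0, 0, 0, 0.03]],
  ],
)

```text
clock: 26.72
position: [0.5152, -0.0717, 0.1897]
ee_rot: [0.003, 0.883, 0.47, -0.0]
contact_force: [0.3, 0.6, -2.8]
width: 0.0552
```

```bash
python3 - <<'E'
from h import *
for i in range(5): manip.get_image("top")
s=manip.get_state();print(s["clock"],np.round(s["position"],4),s["width"],np.round(s["contact_force"],1)); save(cam("wrist"),"n1.png")
E
```

```text
26.9667 [ 0.5135 -0.0649  0.1893] 0.055154675500082954 [ 0.3  0.5 -3.6]
```

View pics/n1.png

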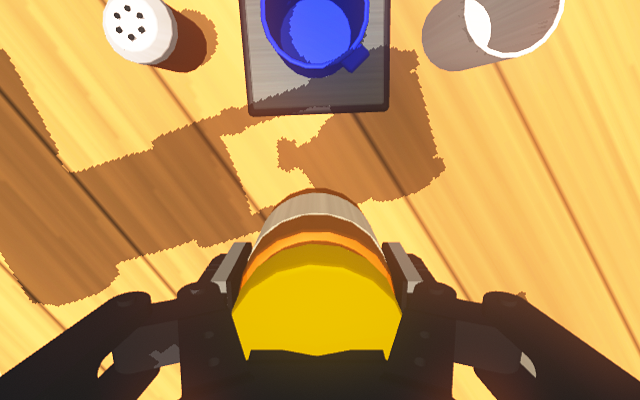

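Clear approach: jar held at (318,280), the scale's back edge at row ~110. Lowering from .189 to ~.044.

>>> move_arm(
  series=[
    [[0.001, 0, -0.025, 0, 0, 0, 0.03], [0, 0, -0.025, 0, 0, 0, 0.03], [0, 0, -0.025, 0, 0, 0, 0.03], [0, 0, -0.025, 0, 0, 0, 0.03], [0, 0, -0.022, 0, 0, 0, 0.03], [0, 0, -0.012, 0, 0, 0, 0.03], [0, 0, -0.006, 0, 0, 0, 0.03], [0, 0, -0.003, 0, 0, 0, 0.03], [0, 0, 0, 0, 0, 0, 0.03], [0, 0, 0, 0, 0, 0, 0.03], [0, 0, 0, 0, 0, 0, 0.03]],
  ],
)

```text
clock: 27.93
position: [0.5161, -0.066, 0.0474]
ee_rot: [0.001, 0.882, 0.472, 0.001]
contact_force: [0.0, -0.9, -3.8]
width: 0.0552
```

>>> move_arm(
  series=[
    [[0, 0.0005, -0.003, 0, 0, 0, 0.03], [0, 0, -0.0025, 0, 0, 0, 0.03], [0, 0, 0, 0, 0, 0, 0.03], [0, 0, 0, 0, 0, 0, 0.03], [0, 0, 0, 0, 0, 0, 0.03]],
  ],
)

```text
clock: 28.35
position: [0.5157, -0.0657, 0.0414]
ee_rot: [0.001, 0.882, 0.471, 0.001]
contact_force: [0.2, -0.8, 3.3]
width: 0.0553
```

>>> move_arm(
  series=[
    [[0, 0, 0, 0, 0, 0, 0.075], [0, 0, 0, 0, 0, 0, 0.075], [0, 0, 0, 0, 0, 0, 0.075], [0, 0, 0, 0, 0, 0, 0.075], [0, 0, 0.01, 0, 0, 0, 0.075], [0, 0, 0.03, 0, 0, 0, 0.075], [0, 0, 0.035, 0, 0, 0, 0.075], [0, 0, 0.035, 0, 0, 0, 0.07], [0, 0, 0.035, 0, 0, 0, 0.07], [0, 0, 0.035, 0, 0, 0, 0.07], [0, 0, 0.02, 0, 0, 0, 0.07], [0, 0, 0, 0, 0, 0, 0.07], [0, 0, 0, 0, 0, 0, 0.07]],
  ],
)

```text
clock: 29.43
position: [0.5157, -0.0656, 0.2426]
ee_rot: [0.001, 0.882, 0.471, 0.001]
contact_force: [0.1, 0.0, -1.0]
width: 0.07
```

```bash
python3 - <<'E'
from h import *
for i in range(2): manip.get_image("top")
s=manip.get_state();print(s["clock"],np.round(s["position"],4)); d=cam("wrist");save(d,"o1.png")
O=np.array([.5775,.0345]); a=np.radians(58.3); fr=np.array([np.cos(a),np.sin(a)])
p=O-.118*fr; print(p,proj(d,[[*p,.088],[*p,0]]))
t=cam("top"); save(t,"o2.png",(190,140,260,225),7)
print("top cups",onz(t,[(220,161.5)],.123),"lid",onz(t,[(221.9,205.7)],.015))
E
```

```text
29.5333 [ 0.5142 -0.0652  0.2399]
[ 0.51549435 -0.06589571] [[318.17055411 185.98749424]
 [317.88021418 167.63735509]]
top cups [[0.69737633 0.31704846]] lid [[0.58035989 0.33559409]]
```

View pics/o1.png

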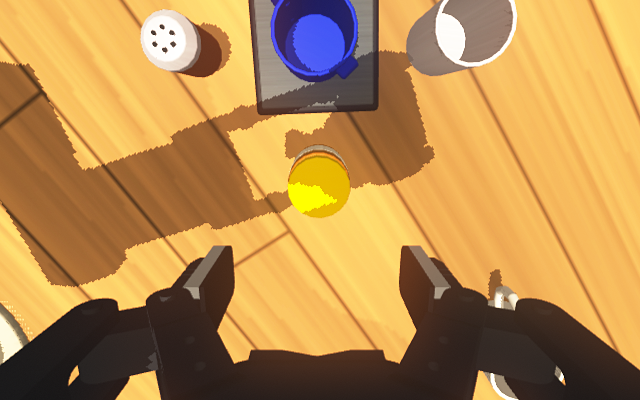

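View pics/o2.png

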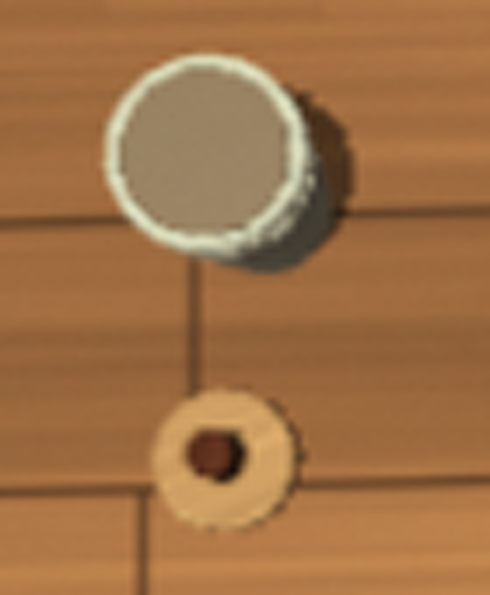

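>>> move_arm(
  series=[
    [[0.0056, 0.0336, 0, 0, 0, 0, 0.05], [0.0056, 0.0336, 0, 0, 0, 0, 0.05], [0.0056, 0.0336, 0, 0, 0, 0, 0.05], [0.0056, 0.0336, 0, 0, 0, 0, 0.05], [0.0056, 0.0336, 0, 0, 0, 0, 0.05], [0.0056, 0.0336, 0, 0, 0, 0, 0.05], [0.0056, 0.0336, 0, 0, 0, 0, 0.05], [0.0056, 0.0336, 0, 0, 0, 0, 0.05], [0.0056, 0.0336, 0, 0, 0, 0, 0.05], [0.0056, 0.0336, 0, 0, 0, 0, 0.05], [0.0056, 0.0336, 0, 0, 0, 0, 0.05], [0.0056, 0.0336, 0, 0, 0, 0, 0.05], [0, 0, 0, 0, 0, 0, 0.05], [0, 0, 0, 0, 0, 0, 0.05], [0, 0, 0, 0, 0, 0, 0.05], [0, 0, 0, 0, 0, 0, 0.05]],
  ],
)

```text
clock: 30.97
position: [0.582, 0.3365, 0.24]
ee_rot: [0.0, 0.882, 0.471, -0.001]
contact_force: [-0.4, 0.2, 0.3]
width: 0.0503
```

```bash
python3 - <<'E'
from h import *
for i in range(3): manip.get_image("top")
s=manip.get_state();print(s["clock"],np.round(s["position"],4)); d=cam("wrist");save(d,"p1.png");save(d,"p2.png",(260,110,380,230),5)
print(proj(d,[[.582,.337,.045],[.582,.337,.015]]))
E
```

```text
31.1167 [0.5824 0.3364 0.2409]
[[315.36137803 175.59272548]
 [315.42374461 169.94490215]]
```

View pics/p1.png

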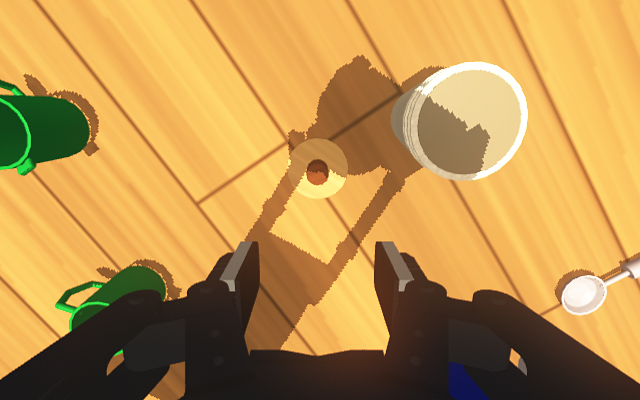

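View pics/p2.png

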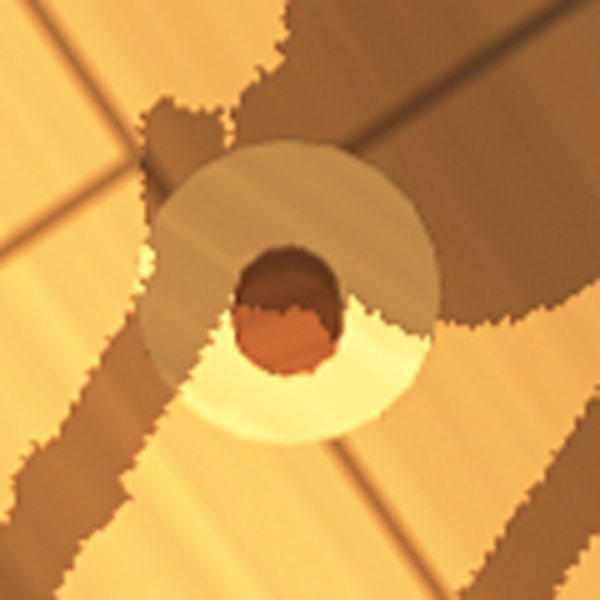

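```bash
python3 - <<'E'
from h import *
d=cam("wrist"); s=manip.get_state();print(np.round(s["position"],4));print(onz(d,[(317.2,173.6)],.045),onz(d,[(317.6,167.8)],.015))
print(manip.get_state()["clock"])
E
```

```text
[0.5825 0.3368 0.2411]
[[0.58460837 0.33783099]] [[0.58521183 0.33782542]]
31.2167
```

>>> move_arm(
  series=[
    [[0.001, 0.0005, -0.02, 0, 0, 0, 0.05], [0, 0, -0.034, 0, 0, 0, 0.05], [0, 0, -0.034, 0, 0, 0, 0.05], [0, 0, -0.034, 0, 0, 0, 0.05], [0, 0, -0.034, 0, 0, 0, 0.05], [0, 0, -0.028, 0, 0, 0, 0.05], [0, 0, -0.018, 0, 0, 0, 0.05], [0, 0, -0.004, 0, 0, 0, 0.05], [0, 0, 0, 0, 0, 0, 0.05], [0, 0, 0, 0, 0, 0, 0.05]],
  ],
)

```text
clock: 32.05
position: [0.5843, 0.3384, 0.0359]
ee_rot: [0.0, 0.882, 0.471, 0.001]
contact_force: [0.1, -0.9, 1.4]
width: 0.05
```

```bash
python3 - <<'E'
from h import *
s=manip.get_state();print(s["clock"],np.round(s["position"],4),np.round(s["contact_force"],1)); d=cam("wrist");save(d,"q1.png")
E
```

```text
32.05 [0.5843 0.3384 0.0359] [ 0.1 -0.9  1.4]
```

View pics/q1.png

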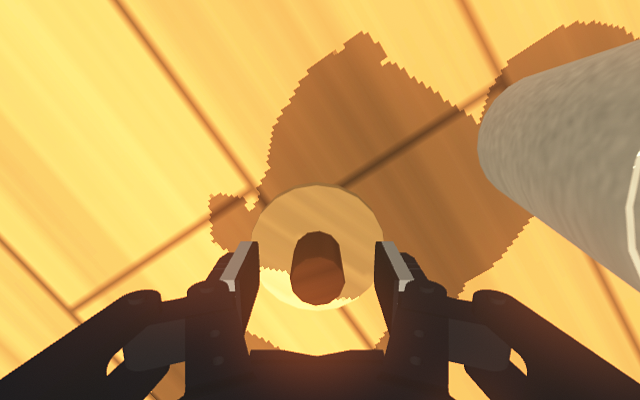

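>>> move_arm(
  series=[
    [[0, 0, -0.002, 0, 0, 0, 0.05], [0, 0, 0, 0, 0, 0, 0.01], [0, 0, 0, 0, 0, 0, 0.01], [0, 0, 0, 0, 0, 0, 0.01], [0, 0, 0, 0, 0, 0, 0.01], [0, 0, 0, 0, 0, 0, 0.01], [0, 0, 0, 0, 0, 0, 0.01], [0, 0, 0, 0, 0, 0, 0.01]],
  ],
)

```text
clock: 32.77
position: [0.5839, 0.3385, 0.034]
ee_rot: [0.0, 0.882, 0.471, 0.001]
contact_force: [-0.3, 0.2, 5.6]
width: 0.0202
```

```bash
python3 - <<'E'
from h import *
s=manip.get_state();print(s["clock"],np.round(s["position"],4),np.round(s["contact_force"],1),s["width"]); d=cam("wrist");save(d,"q2.png",(220,160,420,360),3)
f=lambda p:(np.array(p)/3+[220,160])
E
```

```text
32.7667 [0.5839 0.3385 0.034 ] [-0.3  0.2  5.6] 0.020214368855626018
```

View pics/q2.png

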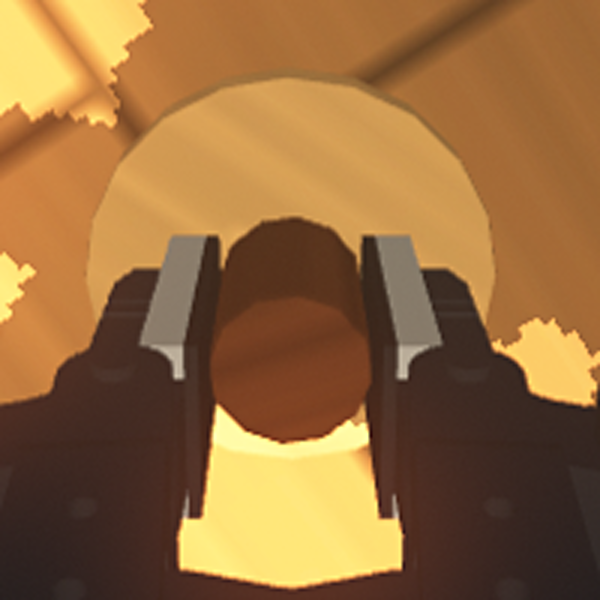

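```bash
python3 - <<'E'
from h import *
d=cam("wrist"); s=manip.get_state();print(np.round(s["position"],4));print(onz(d,[(317,283)],.045), onz(d,[(317,160+75/3)],.015))
q=s["ee_rot"]; R=Ro.from_quat([q[1],q[2],q[3],q[0]]).as_matrix(); k=np.r_[onz(d,[(317,283)],.045)[0],.045]; print(R.T@(k-s["position"]))
k=np.r_[onz(d,[(317,160+75/3)],.015)[0],.015]; print(R.T@(k-s["position"]))
t=cam("top")
E
```

```text
[0.5839 0.3385 0.0339]
[[0.5840496  0.33803455]] [[0.60158246 0.364216  ]]
[-0.00031882  0.00036516 -0.01106918]
[0.03114804 0.00037012 0.01897589]
```

>>> move_arm(
  series=[
    [[0, 0, 0.01, 0, 0, 0, 0.01], [0, 0, 0.03, 0, 0, 0, 0.01], [0, 0, 0.035, 0, 0, 0, 0.01], [0, 0, 0.035, 0, 0, 0, 0.01], [0, 0, 0.035, 0, 0, 0, 0.01], [0, 0, 0.025, 0, 0, 0, 0.01], [0.008, -0.0305, 0, 0, 0, 0, 0.01], [0.008, -0.0305, 0, 0, 0, 0, 0.01], [0.008, -0.0305, 0, 0, 0, 0, 0.01], [0.008, -0.0305, 0, 0, 0, 0, 0.01], [0.008, -0.0305, 0, 0, 0, 0, 0.01], [0.008, -0.0305, 0, 0, 0, 0, 0.01], [0.008, -0.0305, 0, 0, 0, 0, 0.01], [0.008, -0.0305, 0, 0, 0, 0, 0.01], [0.008, -0.0305, 0, 0, 0, 0, 0.01], [0.008, -0.0305, 0, 0, 0, 0, 0.01], [0.008, -0.0305, 0, 0, 0, 0, 0.01], [0.008, -0.0305, 0, 0, 0, 0, 0.01], [0, 0, 0, 0, 0, 0, 0.01], [0, 0, 0, 0, 0, 0, 0.01]],
  ],
)

```text
clock: 34.58
position: [0.6794, -0.0296, 0.2024]
ee_rot: [-0.0, 0.883, 0.47, -0.0]
contact_force: [-0.8, 0.3, -0.9]
width: 0.0205
```

```bash
python3 - <<'E'
from h import *
for i in range(5): manip.get_image("top")
s=manip.get_state();print(s["clock"],np.round(s["position"],4),s["width"],np.round(s["contact_force"],1)); save(cam("wrist"),"r1.png"); print(np.round(manip.get_state()["position"],4))
E
```

```text
34.8333 [ 0.679  -0.0263  0.2029] 0.020768133323062748 [-0.4 -0.2 -0.8]
[ 0.6791 -0.0264  0.203 ]
```

View pics/r1.png

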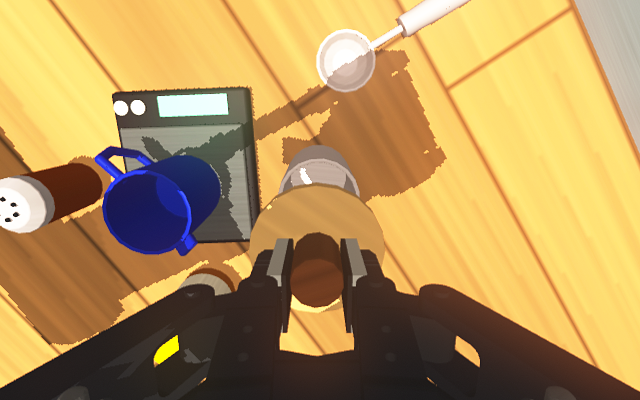

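```bash
python3 - <<'E'
from h import *
d=cam("wrist"); save(d,"r2.png",(260,130,400,250),5.5); print(np.round(manip.get_state()["position"],4))
E
```

```text
[ 0.6792 -0.0265  0.203 ]
```

View pics/r2.png

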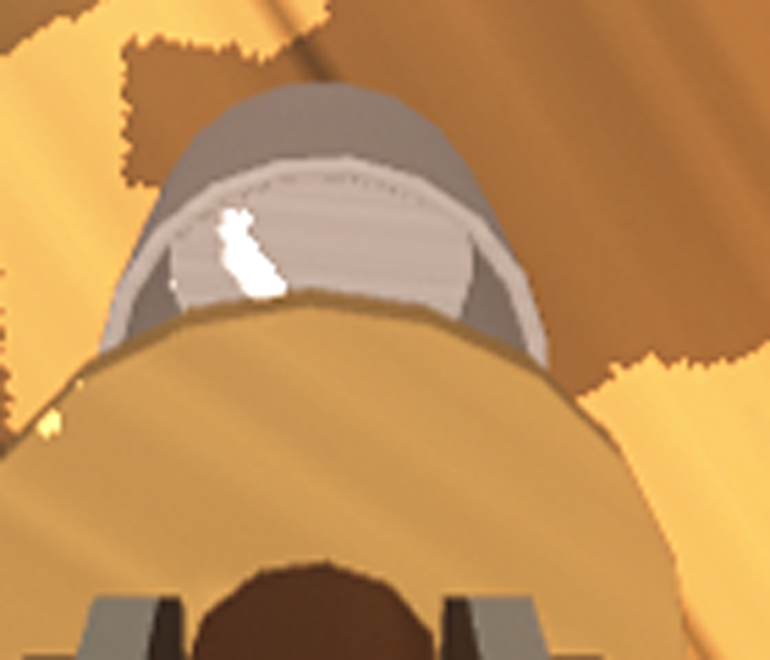

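```bash
python3 - <<'E'
from h import *
d=cam("wrist"); s=manip.get_state(); print(np.round(s["position"],4))
p=np.array([(330,157),(250,172),(170,224),(125,287),(104,340),(400,168),(455,198),(505,250),(540,318),(548,355)],float)/5.5+[260-.4,130-.4]
w=onz(d,p,.09);c,r=circ(w);print(c,r)
from scipy.optimize import least_squares
print(least_squares(lambda x:np.linalg.norm(w-x,axis=1)-.030,c).x)
E
```

```text
[ 0.6792 -0.0267  0.203 ]
[ 0.68077484 -0.02770661] 0.029191920019569953
[ 0.68014242 -0.02855604]
```

>>> move_arm(
  series=[
    [[0.0008, -0.0008, -0.02, 0, 0, 0, 0.01], [0, 0, -0.02, 0, 0, 0, 0.01], [0, 0, -0.02, 0, 0, 0, 0.01], [0, 0, -0.012, 0, 0, 0, 0.01], [0, 0, -0.005, 0, 0, 0, 0.01], [0, 0, -0.003, 0, 0, 0, 0.01], [0, 0, 0, 0, 0, 0, 0.01], [0, 0, 0, 0, 0, 0, 0.01], [0, 0, 0, 0, 0, 0, 0.01]],
  ],
)

```text
clock: 35.73
position: [0.681, -0.0286, 0.1241]
ee_rot: [0.001, 0.882, 0.471, 0.001]
contact_force: [0.3, 0.1, -1.0]
width: 0.0205
```

>>> move_arm(
  series=[
    [[-0.0005, 0.0005, -0.002, 0, 0, 0, 0.01], [0, 0, -0.002, 0, 0, 0, 0.01], [0, 0, 0, 0, 0, 0, 0.01], [0, 0, 0, 0, 0, 0, 0.01], [0, 0, 0, 0, 0, 0, 0.01]],
  ],
)

```text
clock: 36.15
position: [0.6797, -0.028, 0.1188]
ee_rot: [0.0, 0.882, 0.471, 0.0]
contact_force: [0.6, 1.0, -0.8]
width: 0.0207
```

No contact with the rim; plug is in the mouth. Creeping down to seat.

>>> move_arm(
  series=[
    [[0, 0, -0.001, 0, 0, 0, 0.01], [0, 0, -0.001, 0, 0, 0, 0.01], [0, 0, 0, 0, 0, 0, 0.01], [0, 0, 0, 0, 0, 0, 0.01]],
  ],
)

```text
clock: 36.48
position: [0.6798, -0.0281, 0.117]
ee_rot: [0.0, 0.882, 0.471, 0.0]
contact_force: [-0.4, -0.9, 1.0]
width: 0.021
```

Height matches the seated value (.117) and contact has begun. Releasing and rising.

>>> move_arm(
  series=[
    [[0, 0, 0, 0, 0, 0, 0.04], [0, 0, 0, 0, 0, 0, 0.04], [0, 0, 0, 0, 0, 0, 0.04], [0, 0, 0, 0, 0, 0, 0.04], [0, 0, 0.01, 0, 0, 0, 0.04], [0, 0, 0.03, 0, 0, 0, 0.04], [0, 0, 0.035, 0, 0, 0, 0.04], [0, 0, 0.035, 0, 0, 0, 0.04], [0, 0, 0.035, 0, 0, 0, 0.04], [-0.03, -0.01, 0.02, 0, 0, 0, 0.04], [-0.03, -0.01, 0, 0, 0, 0, 0.04], [-0.03, -0.01, 0, 0, 0, 0, 0.04], [-0.03, -0.01, 0, 0, 0, 0, 0.04], [-0.03, -0.01, 0, 0, 0, 0, 0.04], [0, 0, 0, 0, 0, 0, 0.04], [0, 0, 0, 0, 0, 0, 0.04], [0, 0, 0, 0, 0, 0, 0.04]],
  ],
)

```text
clock: 37.9
position: [0.5305, -0.0781, 0.2828]
ee_rot: [0.001, 0.882, 0.471, 0.001]
contact_force: [1.0, 0.6, -0.1]
width: 0.0403
```

```bash
python3 - <<'E'
from h import *
for i in range(3): manip.get_image("top")
s=manip.get_state();print(s["clock"],np.round(s["position"],4)); d=cam("wrist");save(d,"s1.png"); save(cam("scene"),"s2.png",(150,100,490,300),2.3)
O=np.array([.5775,.0345]); a=np.radians(58.3); fr=np.array([np.cos(a),np.sin(a)]); lf=np.array([fr[1],-fr[0]])
for n,p,z in [("tinlid knob top",O+.12*lf,.128),("disc",O+.12*lf,.098),("shaker",O-.112*lf,.085),("jar",O-.118*fr,.088),("pit",O,.104)]: print(n,proj(d,[[*p,z]]))
E
```

```text
38.05 [ 0.5309 -0.0778  0.2818]
tinlid knob top [[445.33537463  24.41355578]]
disc [[432.38513119  32.51687712]]
shaker [[160.35007632  45.2308665 ]]
jar [[295.42715722 174.96745179]]
pit [[287.2046103   36.39128034]]
```

View pics/s1.png

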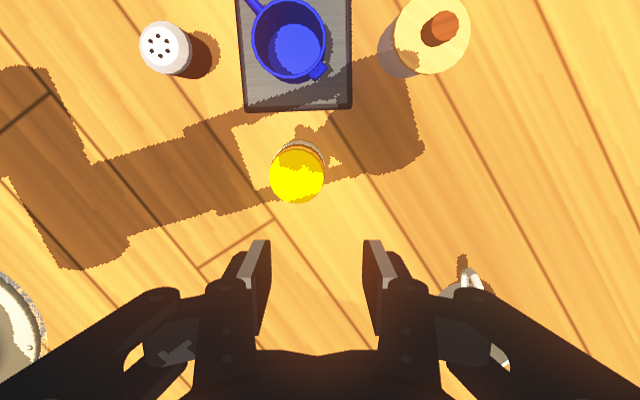

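View pics/s2.png

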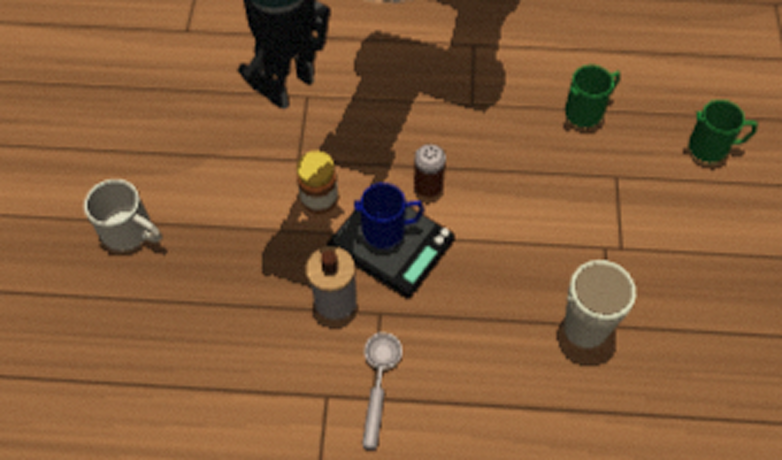

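```bash
python3 - <<'E'
from h import *
a=cv2.imread("pics/a_scene.png").astype(int); b=cam("scene")["color"][:,:,::-1].astype(int)
for n,(x0,y0,x1,y1) in dict(mug=(185,175,222,212),cups=(392,212,430,255),spoon=(300,240,330,298)).items():
    print(n,np.abs(a-b)[y0:y1,x0:x1].max(2).mean().round(2),(np.abs(a-b)[y0:y1,x0:x1].max(2)>40).sum())
s=manip.get_state();print(s["clock"],np.round(s["contact_force"],1)); manip.sign_off()
E
```

```text
mug 7.99 60
cups 5.02 23
spoon 4.26 3
38.2 [-0.3  0.6  0.2]
the job is handed in; nothing more can be done
```

The coffee station is set out as asked and the job was handed in at 38.2 s of the 128 s allowed.

I worked in the order asked:
1. The blue pitcher went on the weighing plate.
2. The tin went to the left of the scale, the shaker to the right and the jar behind.
3. The wooden lid went on the tin.

What the last checks showed:
- **Pitcher:** about 1 mm from the middle of the plate in the wrist view.
- **Tin:** 119 mm to the left of the scale's origin (target 120 mm) and 2–3 mm toward the front.
- **Shaker and jar:** both within about 2 px (about 2 mm) of their target points.
- **Lid:** it came to rest at the height expected for a seated lid, and it looks level and flush in the last pictures.
- **Arm:** clear of everything at hand-in, with near-zero contact force.
- **Bystanders:** I never touched the mug, cups or spoon. The before/after scene pictures differ only slightly there: 60 strongly changed pixels near the mug, 23 near the cups and 3 near the spoon. I took these for removed neighbours and moved shadows but did not measure the bystanders' positions again. The green look-alikes were also left alone.

One disagreement: the wrist camera measured the scale about 3 % smaller than its stated size. Because of that, I used the plate's centre and the average of several views for the positions.

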